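# Fetch the filter basket from behind the washing-up

### The arm

A 6-joint arm with a two-finger parallel gripper is mounted at the origin on the work surface. World frame = base frame: x ahead of the robot, y to its left, z up, the work surface at z = 0. Lengths are in m, angles in rad, forces in N, time in s.
With the tool pointing down it reaches from about 0.25 to 0.725 m from the base axis. Payload 4 kg.
Tool frame: the origin (TCP) lies at the very end of the fingers, on their centre line; the grasp point (between the pads) lies 19 mm behind it; x points along the fingers, z is the direction in which the jaws open and shut, and the axes are right-handed (so a half turn about x gives the same grasp; the last joint's range is limited). The gripper opens to 85 mm and grips with 20 to 120 N. Pads are 22 mm wide; open, the fingers measure 114 mm over their backs; the gripper's body (76 mm by 85 mm) begins 54 mm behind the grasp point. The pads swing forward as they close: fully open they stand 13 mm farther back than shut.
Start: joints at [1.129, 0.241, 0.005, 1.335, 0, 1.571], TCP at [0.214, 0.452, 0.231] pointing down, gripper open.
Joint ranges: [-2.72, 2.72], [-1.05, 1.87], [-1.09, 1.28], [-1.99, 2.15], [-1.42, 1.44], [-3.14, 3.14]. Speed limits (rad/s): [2.79, 2.79, 3.14, 3.14, 3.14, 3.14].

### API

Orientations are given as a unit quaternion [x, y, z, w].
In Python, from workcell import bot gives the robot as it stands.
- The arm moves only by the tool apply_moves, never from a script. Its argument "targets" is one flat list of numbers, 7 for each row, row after row: the shift along the tool's x, y, z in units of 25 cm (1.0 is 25 cm), then the turn, a rotation vector about the tool's x, y, z in units of 0.5 rad (1.0 is 0.5 rad), then the opening, from 0 (shut) to 1 (fully open). In form: [tx, ty, tz, wx, wy, wz, claw, tx, ty, tz, wx, wy, wz, claw, ...]. A call has 1 to 12 rows; each row is the pose to reach, as a shift and turn from the pose commanded when the call began, along the tool's axes at that moment; what a row does not reach only later rows make up. A row lasts 1/12 s, in which the tool goes at most 41.7 mm and 7.16 degrees, less where a joint would pass 70% of its speed; a pose out of reach is approached as far as the arm can. A call with a number of a shift or a turn outside -1 to 1 is refused whole. A call with a gripper value outside its range is refused whole. The fingers move at their own pace and stop on an object; the grip force is fixed at half the most. Time passes only in rows, so rows that repeat a pose let the fingers close. It gives the time, the measured TCP pose, the force and the opening at its end, in the units of the state.
- bot.get_obs(): the state, without advancing time (a new reading comes with each control period).
- bot.camera(name): name is "scene" or "top" or "wrist"; returns (picture, depth): 384x512x3 uint8, red, green, blue; 384x512 float32, m along the optical axis (not along the pixel's ray), 0 where there is no reading.
- bot.camera_params(name): a dict with "fx", "fy", "cx", "cy" (pixels), "T" (4x4, takes a point from camera to world coordinates); the wrist camera has in their place "tool_from_camera" (4x4, takes a point from camera to tool coordinates, whose origin is the TCP and whose axes are the tool frame's). Camera axes: x right, y up, looking along -z (the intrinsics and any distortion apply to the point x, -y, -z); pixel columns grow to the right and rows downward; lengths in m; the calibration is good to about 2 mm. The wrist camera is an equidistant fisheye: a pixel r from the principal point sees the ray r / f radians off the axis. A picture is of the moment at which its call begins: read the wrist's pose just before it. camera_params takes no time and is no camera call.
- bot.job_done(): hands the job in, once; it reports no verdict.
The state is a dict: "clock": time; "joint_pos": joint angles; "joint_vel": joint speeds; "tau": joint torques, N m; "eef_pos": TCP position; "tool_rot": TCP orientation; "ft_force": force on the tool from outside, world axes, zero at the start; "ft_torque": the same for the moment, N m; "grip_width": finger opening in m.
Only numpy, scipy, OpenCV 4.12 (cv2) and the standard library are available. Lean on these libraries where they do the work, as an engineer would, in place of code of your own. Each camera call takes 0.05 s, during which the arm holds its last target.

### The job

The coffee pot's little filter basket is boxed in on the drainer. Stand the tall glass, the upturned pot top and the egg cup on the black mat so that all three are there together, then set the basket the same way up in the mouth of the pot base; only then put the three back on the drainer, each as it stood and where it stood at the start (within about a centimetre). Do not tip anything over, and leave the short glass, the scoop and the jar alone.

Things in the scene. Friction and masses are not known exactly. Their poses are not given: they have to be found in the camera images.
- glass_tall_center (a point): clear glass tumbler, nearly straight, 105 mm high, 58 mm wide at the foot and 62 mm at the rim, 3 mm wall, open end up, about 0.2 kg; stands on the drainer, in one of the three places round the basket (in front, left, right). The point is on its axis half-way up, 52.5 mm above its underside; z up.
- pot_top_center (a point): upper part of the round aluminium coffee pot, upside down: a smooth tapered solid 88 mm high, 66 mm wide at the bottom rim (with a tiny spout there), 59 mm half-way up, 52 mm at the closed top, about 0.22 kg; stands on the drainer, in another of the three places. The point is on its axis half-way up, 44 mm above its underside; z up.
- egg_cup_center (a point): white ceramic egg cup 66 mm high: foot 44 mm wide, waist 26 mm wide at 14 to 22 mm height, bowl 50 mm wide from 44 to 66 mm height (3 mm wall), about 0.09 kg; stands on the drainer, in the third of the places. The point is on its axis half-way up, 33 mm above its underside; grip the bowl, 10 to 20 mm above this point. z up.
- basket_center (a point): small open aluminium filter basket, a straight cup 56 mm wide and 46 mm high with a 3 mm wall and a perforated floor, open end up, about 0.06 kg; stands on the drainer between the other three and the soap caddy. The point is on its axis half-way up, 23 mm above its underside; z up.
- drainer: fixed ribbed steel drainer plate 250 x 250 mm, its top 8 mm above the worktop (rim at the two sides 12 mm). Origin at its centre on the worktop. Its x axis points from the front to the back: the basket stands at about x +35, y 0 mm; the three others, in any order, at about (-45, 0), (35, 80) and (35, -80) mm; a fixed soap caddy 40 x 70 mm, its top 53 mm above the worktop, at (100, 0) mm. Lies to the robot's left or right, slightly turned.
- mat: fixed black ribbed rubber mat, 140 mm along its x axis, 270 mm along its y axis, 4 mm thick, on the other side from the drainer and slightly turned. Origin at its centre on the worktop. Room for three things in a row along y, some 85 mm apart.
- pot_seat (a point): round aluminium base of the coffee pot, 92 mm wide and 60 mm high, fixed upright on the worktop between drainer and mat. The point is the centre of the step inside its mouth, 50 mm above the worktop and 10 mm below its rim; the mouth is 74 mm wide. The basket stands on the step, 36 mm of it rising above the rim.
- glass_short: bystander: short glass tumbler 75 mm high, 76 mm wide, on the worktop on the robot's side of the pot base. Origin at the centre of its underside.
- scoop: bystander: red plastic scoop, bowl 44 mm wide and 24 mm high with a 90 mm flat handle, lying beyond the drainer or mat. Origin under the bowl's centre, handle along its -x axis.
- jar: bystander: closed white jar with a steel lid, 60 mm wide, 100 mm high, on the worktop beyond the pot base. Origin at the centre of its underside.
Things that resemble listed ones, but are neither listed nor needed, are in the scene too. Leave any blue or pink look-alike of the part that bears glass_tall_center alone. What is shaped like the part that bears egg_cup_center but brown is not meant.

How it is judged:
By the outcome, as a careful person would: the job done as asked, in the order asked, and still so for the second after the job is handed in, with the robot touching nothing.
It also fails if it takes over 144 s, if anything falls off the work surface, if the arm or the gripper's body presses on something with over 40 N, if the wrist force passes 120 N, or if a joint passes its speed limit or range.

## Working session

There is one attempt and no reset: what is moved stays moved. The work goes in short steps, Python scripts to look and compute and a tool call to move; the robot and the scene stay as the last step left them, time stands still between calls to the robot, and variables do not carry over. Pictures are saved under pics/ and viewed, and the job is handed in when it is done.

Besides the shell and the picture viewer there is one more tool, called after "Request:" as name(argument=value, ...), one argument or row to a line, values as JSON. apply_moves: Moves the arm, as the interface text tells. Its arguments: {"type":"object","properties":{"targets":{"type":"array"}},"required":["targets"]}

```bash
mkdir -p pics; ls; python3 - <<'E'
from workcell import bot
import cv2,numpy as np
o=bot.get_obs(); print({k:np.round(v,3).tolist() for k,v in o.items()})
for n in ["scene","top"]:
    p,d=bot.camera(n); cv2.imwrite(f"pics/{n}0.png",p[:,:,::-1]); np.save(f"{n}0_d.npy",d); np.save(f"{n}0_p.npy",p)
    print(n,bot.camera_params(n), (d>0).mean())
print(bot.camera_params("wrist"))
E
```

```text
pics
{'clock': 0.0, 'joint_pos': [1.129, 0.241, 0.004, 1.335, 0.0, 1.571], 'joint_vel': [-0.001, 0.0, -0.0, 0.0, -0.002, -0.001], 'tau': [0.0, -37.231, 25.241, 0.017, -0.0, -0.0], 'eef_pos': [0.213, 0.451, 0.23], 'tool_rot': [-0.379, 0.598, 0.378, 0.597], 'ft_force': [-0.017, 0.006, -1.008], 'ft_torque': [0.025, 0.024, -0.016], 'grip_width': 0.086}
scene {'fx': 446.4183530397717, 'fy': 446.4183530397717, 'cx': 255.27713183450643, 'cy': 196.61025032756237, 'T': array([[ 0.19658851, -0.53575204,  0.82117155,  1.45423495],
       [ 0.98036337,  0.12065529, -0.15598063, -0.17540132],
       [-0.01551176,  0.83571051,  0.54895112,  0.68008946],
       [ 0.        ,  0.        ,  0.        ,  1.        ]])} 0.9857432047526041
top {'fx': 465.0292055132762, 'fy': 465.0292055132762, 'cx': 266.3104405945116, 'cy': 191.53890529928557, 'T': array([[ 0.00668395,  0.9843031 , -0.17635967,  0.31582659],
       [-0.99991576,  0.00854108,  0.00977331,  0.02069014],
       [ 0.0111262 ,  0.17627949,  0.98427727,  1.38740255],
       [ 0.        ,  0.        ,  0.        ,  1.        ]])} 0.9959208170572916
{'fx': 297.3186396354542, 'fy': 297.3186396354542, 'cx': 258.8917210515718, 'cy': 190.21472417899173, 'tool_from_camera': array([[-6.72685882e-04,  2.86161695e-01, -9.58181106e-01,
        -1.42255196e-01],
       [-9.11343930e-04,  9.58180749e-01,  2.86162228e-01,
         7.29510449e-02],
       [ 9.99999358e-01,  1.06572983e-03, -3.83762939e-04,
        -3.94347550e-04],
       [ 0.00000000e+00,  0.00000000e+00,  0.00000000e+00,
         1.00000000e+00]])}
```

View pics/scene0.png

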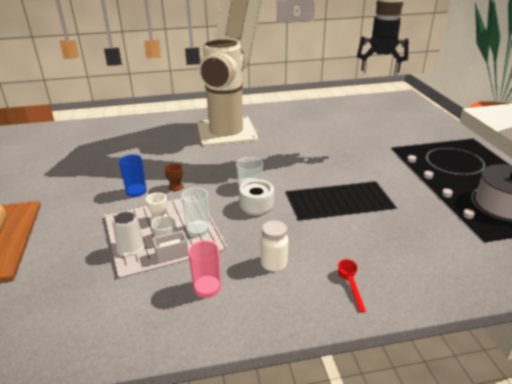

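View pics/top0.png

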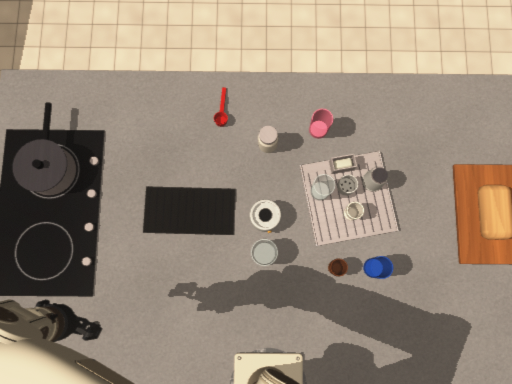

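Top view: the drainer is on the right (-y) side and the mat at (190,210). The clear tall glass is at (322,188), basket (347,185), pot top (377,178), egg cup (354,211), pot base (265,214). Look-alikes: pink glass (320,124), blue glass (378,267) and brown egg cup (338,267). I'll measure next.

```bash
cat > h.py <<'E'
import numpy as np,cv2
from workcell import bot
def deproj(n,u,v,d):
    P=bot.camera_params(n); u=np.asarray(u,float);v=np.asarray(v,float);d=np.asarray(d,float)
    c=np.stack([(u-P['cx'])/P['fx']*d,-(v-P['cy'])/P['fy']*d,-d],-1)
    return c@P['T'][:3,:3].T+P['T'][:3,3]
def proj(n,X):
    P=bot.camera_params(n); X=np.atleast_2d(X)
    c=(X-P['T'][:3,3])@P['T'][:3,:3]
    return np.stack([P['cx']+P['fx']*c[:,0]/-c[:,2],P['cy']-P['fy']*c[:,1]/-c[:,2]],-1)
def cloud(n,d):
    v,u=np.mgrid[:d.shape[0],:d.shape[1]]
    return deproj(n,u,v,d)
def rayz(n,u,v,z):
    a=deproj(n,u,v,1.0);T=bot.camera_params(n)['T'][:3,3]
    return T+(a-T)*(z-T[2])/(a[2]-T[2])
E
python3 - <<'E'
from h import *
p=np.load('top0_p.npy')
c=p[100:290,120:420]; cv2.imwrite('pics/topcrop.png',cv2.resize(c,None,fx=2.66,fy=2.66,interpolation=cv2.INTER_CUBIC)[:,:,::-1])
p=np.load('scene0_p.npy')
c=p[140:310,90:310]; cv2.imwrite('pics/scenecrop.png',cv2.resize(c,None,fx=3.4,fy=3.4,interpolation=cv2.INTER_CUBIC)[:,:,::-1])
d=np.load('top0_d.npy'); X=cloud('top',d)
for (u,v) in [(322,188),(347,185),(379,175),(354,211),(265,214),(190,210),(265,250),(220,119),(268,134),(338,267),(343,163),(280,300),(320,300),(145,260)]:
    print((u,v),X[v,u].round(4))
# drainer/mat via z
E
```

```text
(322, 188) [ 0.5724 -0.1592  0.0234]
(347, 185) [ 0.5844 -0.2364  0.0122]
(379, 175) [ 0.5971 -0.3118  0.0993]
(354, 211) [ 0.5048 -0.2545  0.0167]
(265, 214) [0.4889 0.0108 0.0532]
(190, 210) [0.5049 0.2344 0.009 ]
(265, 250) [0.3881 0.0097 0.005 ]
(220, 119) [0.7904 0.1521 0.0067]
(268, 134) [0.7139 0.0042 0.1025]
(338, 267) [ 0.34   -0.2054  0.0042]
(343, 163) [ 0.6449 -0.2203  0.0431]
(280, 300) [ 0.2443 -0.0349  0.0042]
(320, 300) [ 0.2448 -0.1516  0.0005]
(145, 260) [0.3563 0.3612 0.0063]
```

View pics/topcrop.png

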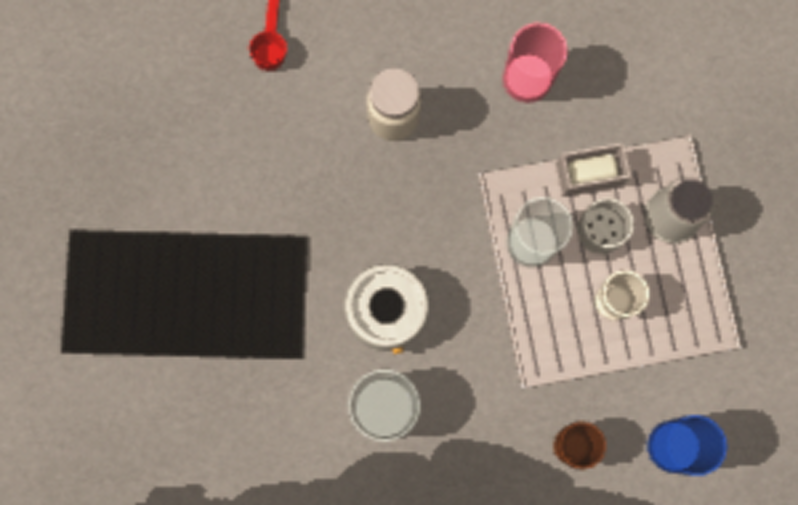

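View pics/scenecrop.png

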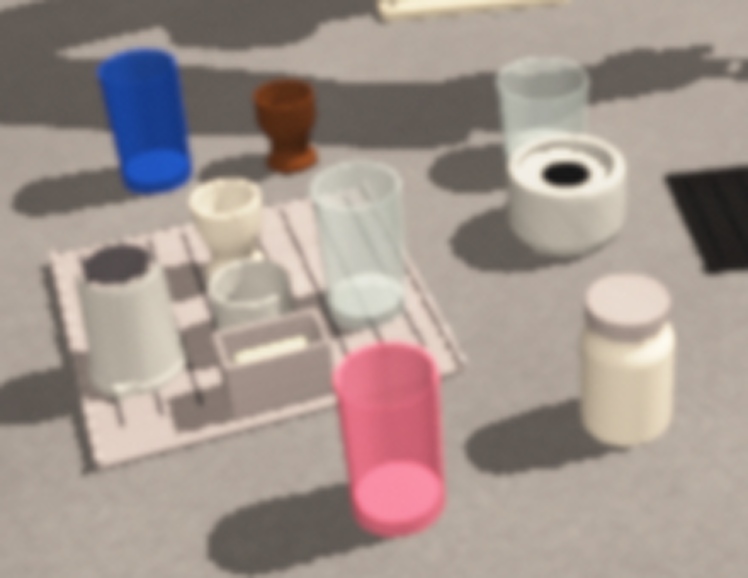

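The enlarged crops confirm which is which: the clear glass on the drainer is the tall one, and the white egg cup is the one meant. Next I'll fit poses, projecting the model outlines and checking them in both views.

```bash
cat > fit.py <<'E'
from h import *
s=2.66
def tc(x,y): return (x+.5)/s-.5+120,(y+.5)/s-.5+100
# drainer corners (crop px): BL,BR,FR,FL
C=[rayz('top',*tc(*c),0.010) for c in [(480,173),(693,137),(743,347),(522,388)]]
C=np.array(C)[:,:2]
loc=np.array([[.125,.125],[.125,-.125],[-.125,-.125],[-.125,.125]])
def rigid(loc,C):
    a=loc-loc.mean(0);b=C-C.mean(0);th=np.arctan2((a[:,0]*b[:,1]-a[:,1]*b[:,0]).sum(),(a*b).sum())
    R=np.array([[np.cos(th),-np.sin(th)],[np.sin(th),np.cos(th)]]);t=C.mean(0)-R@loc.mean(0)
    return th,R,t,C-(loc@R.T+t)
th,R,t,e=rigid(loc,C);print('drainer',t.round(4),np.degrees(th).round(2),(e*1e3).round(1).tolist())
for n,l in [('basket',(.035,0)),('egg',(-.045,0)),('L',(.035,.08)),('R',(.035,-.08)),('caddy',(.1,0))]: print(n,(R@l+t).round(4))
C=np.array([rayz('top',*tc(*c),0.004) for c in [(70,230),(308,237),(304,357),(62,353)]])[:,:2]
loc=np.array([[.07,.135],[.07,-.135],[-.07,-.135],[-.07,.135]])
th,R,t,e=rigid(loc,C);print('mat',t.round(4),np.degrees(th).round(2),(e*1e3).round(1).tolist())
E
python3 fit.py
cat > ov.py <<'E'
from h import *
def ring(n,img,x,y,z,r,s,o,col):
    a=np.linspace(0,2*np.pi,60); P=proj(n,np.c_[x+r*np.cos(a),y+r*np.sin(a),0*a+z])
    P=((P-o+.5)*s-.5); cv2.polylines(img,[np.round(P*8).astype(int)],True,col,1,cv2.LINE_AA,3)
models={'glass':[(0,.029),(.105,.031)],'pot':[(0,.033),(.088,.026)],'egg':[(0,.022),(.066,.025)],'basket':[(0,.028),(.046,.028)],'seat':[(0.06,.046),(.06,.037),(0,.046)]}
def overlay(n,p,box,s,objs,fn):
    x0,y0,x1,y1=box; im=cv2.resize(p[y0:y1,x0:x1],None,fx=s,fy=s,interpolation=cv2.INTER_CUBIC)[:,:,::-1].copy()
    cols=[(0,255,0),(0,0,255),(255,0,0),(255,0,255),(0,200,255)]
    for i,(k,(x,y,zb)) in enumerate(objs.items()):
        for z,r in models[k]: ring(n,im,x,y,zb+z,r,s,np.array([x0,y0]),cols[i%5])
    cv2.imwrite(fn,im)
E
```

```text
drainer [ 0.5473 -0.2414] 10.67 [[-0.5, 0.1], [-1.9, -0.2], [1.8, -1.1], [0.7, 1.2]]
basket [ 0.5817 -0.235 ]
egg [ 0.503  -0.2498]
L [ 0.5668 -0.1563]
R [ 0.5965 -0.3136]
caddy [ 0.6455 -0.2229]
mat [0.5052 0.2362] -0.84 [[-0.1, 0.2], [-1.9, 0.0], [1.8, -0.0], [0.2, -0.2]]
```

```bash
cat > o1.py <<'E'
from ov import *
objs={'glass':(.5668,-.1563,.008),'pot':(.5965,-.3136,.008),'egg':(.503,-.2498,.008),'basket':(.5817,-.235,.008),'seat':(.490,.010,0)}
overlay('top',np.load('top0_p.npy'),(240,140,410,240),4.7,objs,'pics/ov_top.png')
overlay('scene',np.load('scene0_p.npy'),(95,165,285,285),4.2,objs,'pics/ov_scene.png')
E
python3 o1.py
```

```text
(no output)
```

View pics/ov_top.png

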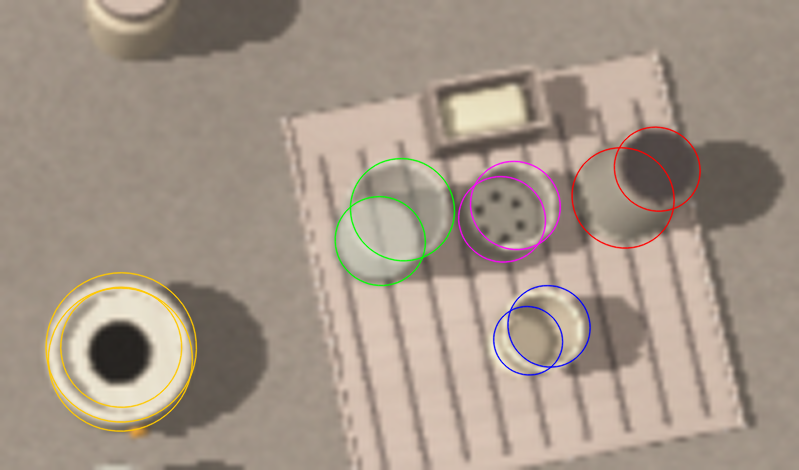

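View pics/ov_scene.png

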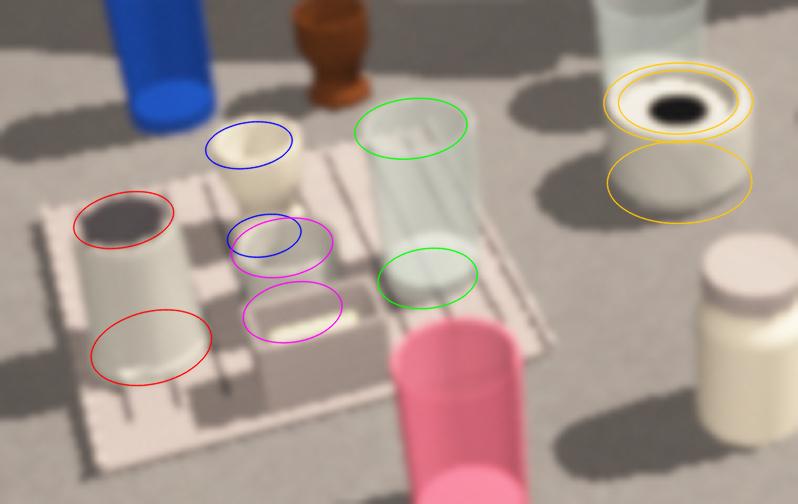

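```bash
cat > mv.py <<'E'
# usage: plan(x,y,z,jaw_deg): prints tool-frame shift/turn units from measured pose
from h import *
from scipy.spatial.transform import Rotation as R
def pose():
    o=bot.get_obs(); return np.array(o['eef_pos']),R.from_quat(o['tool_rot']),o
def jawR(deg):
    a=np.radians(deg); z=np.array([np.cos(a),np.sin(a),0]); x=np.array([0,0,-1.]); y=np.cross(z,x)
    return R.from_matrix(np.stack([x,y,z],1))
def plan(x,y,z,deg):
    p,r,o=pose(); d=r.inv().apply(np.array([x,y,z])-p)/.25; w=(r.inv()*jawR(deg)).as_rotvec()/.5
    print('shift',d.round(3).tolist(),'turn',w.round(3).tolist())
def st():
    p,r,o=pose(); M=r.as_matrix(); print('t',round(o['clock'],2),'p',p.round(4),'jaw',np.degrees(np.arctan2(M[1,2],M[0,2])).round(2),'xdown',M[:,0].round(4),'q',np.round(o['joint_pos'],2),'F',np.round(o['ft_force'],1),'w',round(o['grip_width'],4))
E
python3 -c "
from mv import *
st(); plan(.55,-.2,.26,10.7); plan(.55,-.2,.26,-169.3)"
```

```text
t 0.1 p [0.2135 0.4515 0.2305] jaw 64.69 xdown [-8.0e-04 -1.8e-03 -1.0e+00] q [1.13 0.24 0.   1.34 0.   1.57] F [0.4 0.4 0.5] w 0.0855
shift [-0.115, -2.331, -1.781] turn [1.885, -0.004, 0.002]
shift [-0.115, -2.331, -1.781] turn [-4.399, -0.002, -0.004]
```

Request:
apply_moves(
  targets=[-0.03,-0.25,-0.2,0.25,0,0,1,-0.06,-0.5,-0.4,0.5,0,0,1,-0.09,-0.75,-0.6,0.75,0,0,1,-0.115,-0.95,-0.73,0.95,0,0,1,-0.115,-0.95,-0.73,0.95,0,0,1,-0.115,-0.95,-0.73,0.95,0,0,1,-0.115,-0.95,-0.73,0.95,0,0,1,-0.115,-0.95,-0.73,0.95,0,0,1],
)

```text
clock: 0.77
eef_pos: [0.3522, 0.1811, 0.2605]
tool_rot: [-0.226, 0.67, 0.224, 0.671]
ft_force: [-0.3, -0.0, -0.5]
grip_width: 0.0854
```

```bash
python3 -c "
from mv import *
st(); plan(.55,-.2,.26,10.7)"
```

```text
t 0.77 p [0.3522 0.1811 0.2605] jaw 37.09 xdown [ 0.0015 -0.0017 -1.    ] q [ 0.48  0.02 -0.18  1.37 -0.    1.4 ] F [-0.3 -0.  -0.5] w 0.0854
shift [0.006, -1.693, -0.288] turn [0.921, 0.001, 0.004]
```

Request:
apply_moves(
  targets=[0,-0.25,-0.05,0.25,0,0,1,0,-0.5,-0.1,0.5,0,0,1,0,-0.75,-0.15,0.75,0,0,1,0,-0.98,-0.18,0.92,0,0,1,0,-0.98,-0.18,0.92,0,0,1,0,-0.98,-0.18,0.92,0,0,1,0,-0.98,-0.18,0.92,0,0,1,0,-0.98,-0.18,0.92,0,0,1],
)

```text
clock: 1.43
eef_pos: [0.464, -0.0378, 0.2591]
tool_rot: [-0.067, 0.705, 0.067, 0.703]
ft_force: [0.4, 0.3, 0.3]
grip_width: 0.0855
```

```bash
python3 -c "
from mv import *
st(); plan(.53,-.23,.26,10.7)"
```

```text
t 1.43 p [ 0.464  -0.0378  0.2591] jaw 10.87 xdown [-2.e-03  6.e-04 -1.e+00] q [-0.08  0.16 -0.02  1.39  0.    1.3 ] F [0.4 0.3 0.3] w 0.0855
shift [-0.005, -0.805, 0.114] turn [0.006, -0.004, -0.002]
```

Request:
apply_moves(
  targets=[0,-0.15,0.02,0,0,0,1,0,-0.3,0.05,0,0,0,1,0,-0.45,0.08,0,0,0,1,0,-0.6,0.11,0,0,0,1,0,-0.7,0.11,0,0,0,1,0,-0.7,0.11,0,0,0,1,0,-0.7,0.11,0,0,0,1,0,-0.7,0.11,0,0,0,1],
)

```text
clock: 2.1
eef_pos: [0.5241, -0.2008, 0.2598]
tool_rot: [-0.069, 0.704, 0.07, 0.703]
ft_force: [-0.3, 1.2, -0.1]
grip_width: 0.0853
```

```bash
cat >> ov.py <<'E'
def wproj(X,pose):
    P=bot.camera_params('wrist'); p,r=pose
    T=P['tool_from_camera']; X=np.atleast_2d(X)
    t=r.inv().apply(X-p); c=(t-T[:3,3])@T[:3,:3]
    c=c*[1,-1,-1]; rho=np.hypot(c[:,0],c[:,1]); th=np.arctan2(rho,c[:,2])
    return np.stack([P['cx']+P['fx']*th*c[:,0]/rho,P['cy']+P['fy']*th*c[:,1]/rho],-1)
def wray(u,v,z,pose):
    P=bot.camera_params('wrist'); p,r=pose; T=P['tool_from_camera']
    a=np.array([u-P['cx'],v-P['cy']])/P['fx']; th=np.hypot(*a)
    d=np.array([a[0]/th*np.sin(th),-a[1]/th*np.sin(th),-np.cos(th)])
    d=r.apply(T[:3,:3]@d); o=p+r.apply(T[:3,3]); return o+d*(z-o[2])/d[2]
def woverlay(p,box,s,objs,fn,pose):
    x0,y0,x1,y1=box; im=cv2.resize(p[y0:y1,x0:x1],None,fx=s,fy=s,interpolation=cv2.INTER_CUBIC)[:,:,::-1].copy()
    cols=[(0,255,0),(0,0,255),(255,0,0),(255,0,255),(0,200,255)]; a=np.linspace(0,2*np.pi,60)
    for i,(k,(x,y,zb)) in enumerate(objs.items()):
        for z,r in models[k]:
            q=wproj(np.c_[x+r*np.cos(a),y+r*np.sin(a),0*a+zb+z],pose); q=(q-[x0,y0]+.5)*s-.5
            cv2.polylines(im,[np.round(q*8).astype(int)],True,cols[i%5],1,cv2.LINE_AA,3)
    cv2.imwrite(fn,im)
E
python3 - <<'E'
from mv import *; from ov import *
st(); p,r,o=pose(); pic,d=bot.camera('wrist'); np.save('w1_p.npy',pic);np.save('w1_d.npy',d);np.save('w1_pose.npy',np.r_[p,r.as_quat()])
objs={'glass':(.5668,-.1563,.008),'pot':(.5965,-.3136,.008),'egg':(.503,-.2498,.008),'basket':(.5817,-.235,.008)}
woverlay(pic,(0,0,512,384),1.55,objs,'pics/w1.png',(p,r))
E
```

```text
t 2.1 p [ 0.5241 -0.2008  0.2598] jaw 11.22 xdown [-0.0013  0.0013 -1.    ] q [-0.37  0.36  0.24  1.45  0.    1.01] F [-0.3  1.2 -0.1] w 0.0853
```

View pics/w1.png

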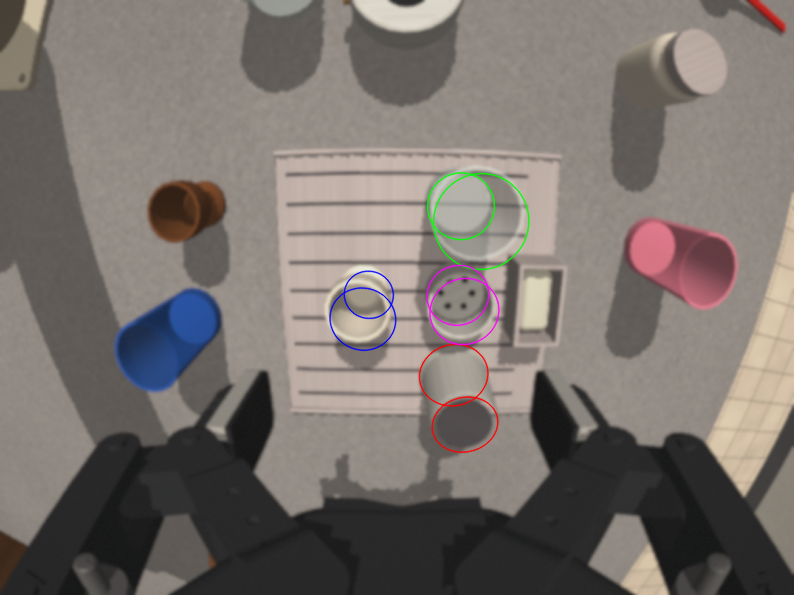

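Wrist view confirms the layout: glass around (479,217), basket (462,300), pot top (462,420), egg cup (362,310) in the scaled picture. I'll refine each with an edge-matching search in every camera.

```bash
cat > refine.py <<'E'
from mv import *; from ov import *
def gradmag(p):
    g=cv2.GaussianBlur(p,(0,0),1.0).astype(np.float32)
    gx=cv2.Sobel(g,cv2.CV_32F,1,0);gy=cv2.Sobel(g,cv2.CV_32F,0,1); return np.clip(np.sqrt((gx**2+gy**2).sum(2)),0,150)
def score(G,pf,k,x,y,zb):
    a=np.linspace(0,2*np.pi,90,endpoint=False);s=0
    for z,r in models[k]:
        q=pf(np.c_[x+r*np.cos(a),y+r*np.sin(a),0*a+zb+z]).astype(np.float32)
        s+=cv2.remap(G,q[:,0:1],q[:,1:2],cv2.INTER_LINEAR).mean()
    return s
def search(p,pf,k,x0,y0,zb,h=.010):
    G=gradmag(p); g=np.arange(-h,h+1e-9,.001)
    S=np.array([[score(G,pf,k,x0+i,y0+j,zb) for j in g] for i in g]); i,j=np.unravel_index(S.argmax(),S.shape)
    return x0+g[i],y0+g[j],S.max()/np.median(S)
E
cat > r1.py <<'E'
from refine import *
objs={'glass':(.5668,-.1563,.008),'pot':(.5965,-.3136,.008),'egg':(.503,-.2498,.008),'basket':(.5817,-.235,.008),'seat':(.490,.010,0)}
w=np.load('w1_pose.npy'); ps=(w[:3],R.from_quat(w[3:]))
for k,(x,y,zb) in objs.items():
    print(k,'nom',x,y)
    for n in ['top','scene','wrist']:
        if n=='wrist' and k=='seat': continue
        p=np.load('w1_p.npy' if n=='wrist' else n+'0_p.npy')
        pf=(lambda X:wproj(X,ps)) if n=='wrist' else (lambda X:proj(n,X))
        print('  ',n,np.round(search(p,pf,k,x,y,zb),4))
E
python3 r1.py
```

```text
glass nom 0.5668 -0.1563
   top [ 0.5628 -0.1523  1.2416]
   scene [ 0.5568 -0.1513  1.1566]
   wrist [ 0.5628 -0.1513  1.5735]
pot nom 0.5965 -0.3136Traceback (most recent call last):
  File "r1.py", line 10, in <module>
    print('  ',n,np.round(search(p,pf,k,x,y,zb),4))
                          ~~~~~~^^^^^^^^^^^^^^^
  File "refine.py", line 13, in search
    S=np.array([[score(G,pf,k,x0+i,y0+j,zb) for j in g] for i in g]); i,j=np.unravel_index(S.argmax(),S.shape)
                 ~~~~~^^^^^^^^^^^^^^^^^^^^^
  File "refine.py", line 8, in score
    q=pf(np.c_[x+r*np.cos(a),y+r*np.sin(a),0*a+zb+z]).astype(np.float32)
      ~~^^^^^^^^^^^^^^^^^^^^^^^^^^^^^^^^^^^^^^^^^^^^^
  File "r1.py", line 9, in <lambda>
    pf=(lambda X:wproj(X,ps)) if n=='wrist' else (lambda X:proj(n,X))
                                                           ~~~~^^^^^
  File "h.py", line 8, in proj
    P=bot.camera_params(n); X=np.atleast_2d(X)
ValueError: time passes only in moves, steps and waits
```

```bash
python3 - <<'E'
import re
for f in ['h.py','ov.py']:
    s=open(f).read().replace("bot.camera_params(","cp("); open(f,'w').write(s)
s=open('h.py').read().replace("from workcell import bot\n","from workcell import bot\nimport functools\n@functools.lru_cache(None)\ndef cp(n): return bot.camera_params(n)\n"); open('h.py','w').write(s)
E
python3 r1.py
```

```text
glass nom 0.5668 -0.1563
   top [ 0.5628 -0.1523  1.2416]
   scene [ 0.5568 -0.1513  1.1566]
   wrist [ 0.5628 -0.1513  1.5735]
pot nom 0.5965 -0.3136
   top [ 0.6005 -0.3126  1.1524]
   scene [ 0.5975 -0.3136  1.1989]
   wrist [ 0.5925 -0.3126  1.2527]
egg nom 0.503 -0.2498
   top [ 0.503  -0.2488  1.1195]
   scene [ 0.502  -0.2448  1.2213]
   wrist [ 0.499  -0.2468  1.3643]
basket nom 0.5817 -0.235
   top [ 0.5887 -0.241   1.1049]
   scene [ 0.5727 -0.235   1.1383]
   wrist [ 0.5887 -0.243   1.1852]
seat nom 0.49 0.01
   top [0.489  0.01   1.1809]
   scene [0.48   0.009  1.1138]
```

```bash
python3 -c "
from mv import *
st(); plan(.563,-.1515,.15,10.7);plan(.563,-.1515,.06,10.7)"
```

```text
t 2.15 p [ 0.5242 -0.2006  0.26  ] jaw 11.25 xdown [-7.e-04  9.e-04 -1.e+00] q [-0.37  0.36  0.24  1.45  0.    1.01] F [-0.1 -0.1 -0. ] w 0.0853
shift [0.44, 0.162, 0.191] turn [0.019, -0.001, -0.002]
shift [0.8, 0.162, 0.191] turn [0.019, -0.001, -0.002]
```

Request:
apply_moves(
  targets=[0.1,0.08,0.1,0.02,0,0,1,0.22,0.162,0.191,0.02,0,0,1,0.33,0.162,0.191,0.02,0,0,1,0.4,0.162,0.191,0.02,0,0,1,0.4,0.162,0.191,0.02,0,0,1,0.4,0.162,0.191,0.02,0,0,1],
)

```text
clock: 2.65
eef_pos: [0.5626, -0.1519, 0.1597]
tool_rot: [-0.065, 0.705, 0.066, 0.703]
ft_force: [0.3, 0.2, 0.2]
grip_width: 0.0851
```

```bash
python3 - <<'E'
from refine import *
st(); p,r,o=pose(); pic,d=bot.camera('wrist')
print(search(pic,lambda X:wproj(X,(p,r)),'glass',.563,-.1515,.008))
woverlay(pic,(0,0,512,384),1.55,{'glass':(.563,-.1515,.008)},'pics/w2.png',(p,r)); plan(.563,-.1515,.06,10.7)
E
```

```text
t 2.65 p [ 0.5626 -0.1519  0.1597] jaw 10.68 xdown [-2.4e-03  8.0e-04 -1.0e+00] q [-0.26  0.44  0.11  1.24  0.    1.12] F [0.3 0.2 0.2] w 0.0851
(np.float64(0.563), np.float64(-0.1515), np.float32(1.5619208))
shift [0.405, 0.005, -0.002] turn [-0.002, 0.002, 0.001]
```

View pics/w2.png

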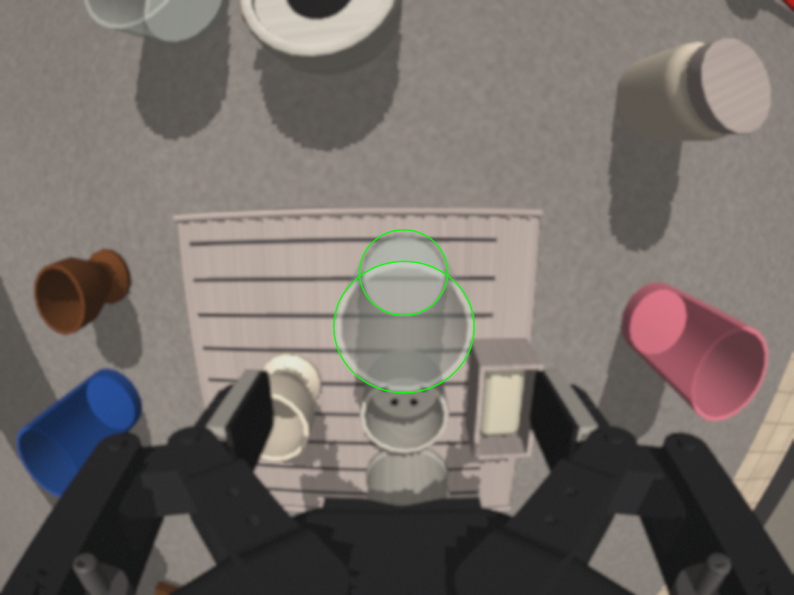

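The outline fits the glass rim (404,327), so the position (0.563, -0.1515) holds. Descend and grip.

Request:
apply_moves(
  targets=[0.1,0.005,0,0,0,0,1,0.2,0.005,0,0,0,0,1,0.3,0.005,0,0,0,0,1,0.36,0.005,0,0,0,0,1,0.4,0.005,0,0,0,0,1,0.4,0.005,0,0,0,0,1,0.4,0.005,0,0,0,0,0.3,0.4,0.005,0,0,0,0,0.3,0.4,0.005,0,0,0,0,0.3,0.4,0.005,0,0,0,0,0.3,0.4,0.005,0,0,0,0,0.3,0.4,0.005,0,0,0,0,0.3],
)

```text
clock: 3.7
eef_pos: [0.5647, -0.1531, 0.0626]
tool_rot: [-0.065, 0.703, 0.064, 0.705]
ft_force: [-1.1, 0.3, 5.6]
grip_width: 0.06
```

```bash
python3 -c "
from mv import *
st(); plan(.563,-.1515,.22,10.7)"
```

```text
t 3.7 p [ 0.5647 -0.1531  0.0626] jaw 10.53 xdown [ 0.0039 -0.0012 -1.    ] q [-0.26  0.52 -0.03  1.01 -0.    1.12] F [-1.1  0.3  5.6] w 0.06
shift [-0.63, 0.006, -0.003] turn [-0.006, 0.007, 0.004]
```

Request:
apply_moves(
  targets=[0,0,0,0,0,0,0.3,0,0,0,0,0,0,0.3,-0.04,0,0,0,0,0,0.3,-0.1,0,0,0,0,0,0.3,-0.2,0,0,0,0,0,0.3,-0.3,0,0,0,0,0,0.3,-0.4,0,0,0,0,0,0.3,-0.5,0,0,0,0,0,0.3,-0.56,0,0,0,0,0,0.3,-0.6,0,0,0,0,0,0.3,-0.6,0,0,0,0,0,0.3,-0.6,0,0,0,0,0,0.3],
)

```text
clock: 4.7
eef_pos: [0.5634, -0.1526, 0.2102]
tool_rot: [-0.065, 0.704, 0.065, 0.704]
ft_force: [-0.0, 1.0, -2.3]
grip_width: 0.0601
```

```bash
python3 - <<'E'
from refine import *
st(); p,r,o=pose(); pic,d=bot.camera('wrist'); cv2.imwrite('pics/w3.png',pic[:,:,::-1])
pic,d=bot.camera('scene'); cv2.imwrite('pics/s3.png',pic[:,:,::-1])
plan(.505,.236,.21,-0.84)
E
```

```text
t 4.7 p [ 0.5634 -0.1526  0.2102] jaw 10.54 xdown [ 5.e-04 -1.e-04 -1.e+00] q [-0.26  0.42  0.2   1.35  0.    1.12] F [-0.   1.  -2.3] w 0.0601
shift [-0.004, 1.569, 0.058] turn [0.397, -0.005, -0.002]
```

View pics/w3.png

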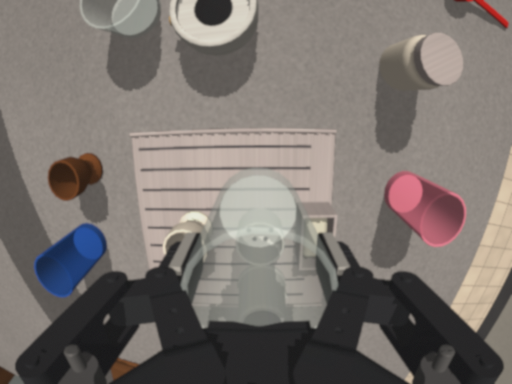

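View pics/s3.png

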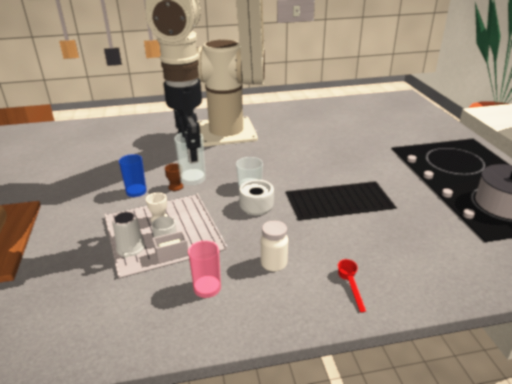

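Request:
apply_moves(
  targets=[0,0.1,0,0.05,0,0,0.3,0,0.22,0.01,0.1,0,0,0.3,0,0.35,0.01,0.15,0,0,0.3,0,0.48,0.02,0.2,0,0,0.3,0,0.61,0.02,0.25,0,0,0.3,0,0.74,0.03,0.3,0,0,0.3,0,0.86,0.03,0.35,0,0,0.3,0,0.94,0.03,0.39,0,0,0.3,0,0.98,0.03,0.39,0,0,0.3,0,0.98,0.03,0.39,0,0,0.3],
)

```text
clock: 5.63
eef_pos: [0.5248, 0.0914, 0.2088]
tool_rot: [0.002, 0.708, -0.003, 0.706]
ft_force: [-1.2, -0.5, -1.9]
grip_width: 0.0597
```

```bash
python3 - <<'E'
from mv import *
st(); plan(.506,.326,.21,-0.84)
E
```

```text
t 5.63 p [0.5248 0.0914 0.2088] jaw -0.41 xdown [-2.6e-03 -2.0e-04 -1.0e+00] q [0.17 0.32 0.05 1.31 0.   1.75] F [-1.2 -0.5 -1.9] w 0.0597
shift [-0.005, 0.938, -0.082] turn [0.015, -0.005, 0.0]
```

Request:
apply_moves(
  targets=[0,0.1,-0.01,0,0,0,0.3,0,0.22,-0.02,0,0,0,0.3,0,0.35,-0.03,0,0,0,0.3,0,0.48,-0.04,0,0,0,0.3,0,0.61,-0.05,0,0,0,0.3,0,0.74,-0.06,0,0,0,0.3,0,0.85,-0.08,0,0,0,0.3,0,0.92,-0.08,0,0,0,0.3,0,0.94,-0.08,0,0,0,0.3,0.0,0.94,-0.08,0,0,0,0.3,0.2,0.94,-0.08,0,0,0,0.3,0.3,0.94,-0.08,0,0,0,0.3],
)

```text
clock: 6.63
eef_pos: [0.5106, 0.3236, 0.1356]
tool_rot: [0.005, 0.706, -0.004, 0.709]
ft_force: [0.2, -0.5, -3.6]
grip_width: 0.0599
```

```bash
python3 - <<'E'
from mv import *
st(); plan(.506,.326,.0600,-0.84)
E
```

```text
t 6.63 p [0.5106 0.3236 0.1356] jaw -0.74 xdown [ 0.0045  0.0015 -1.    ] q [ 0.57  0.5   0.13  1.2  -0.    2.15] F [ 0.2 -0.5 -3.6] w 0.0599
shift [0.302, 0.009, -0.02] turn [0.003, 0.009, -0.003]
```

Request:
apply_moves(
  targets=[0.1,0.01,0,0,0,0,0.3,0.2,0.01,0,0,0,0,0.3,0.27,0.01,0,0,0,0,0.3,0.29,0.01,0,0,0,0,0.3,0.3,0.01,0,0,0,0,0.3,0.3,0.01,0,0,0,0,0.3,0.3,0.01,0,0,0,0,0.3],
)

```text
clock: 7.22
eef_pos: [0.5098, 0.327, 0.0613]
tool_rot: [0.005, 0.706, -0.004, 0.708]
ft_force: [-0.1, -0.5, -1.9]
grip_width: 0.0603
```

```bash
python3 - <<'E'
from mv import *
st(); plan(.506,.326,.0580,-0.84)
E
```

```text
t 7.22 p [0.5098 0.327  0.0613] jaw -0.7 xdown [ 2.e-03  9.e-04 -1.e+00] q [ 0.57  0.56  0.03  1.04 -0.    2.15] F [-0.1 -0.5 -1.9] w 0.0603
shift [0.013, -0.004, -0.015] turn [0.005, 0.004, -0.002]
```

Request:
apply_moves(
  targets=[0.004,0,0,0,0,0,0.3,0.008,0,0,0,0,0,0.3,0.012,0,0,0,0,0,0.3,0.014,0,0,0,0,0,0.3,0.014,0,0,0,0,0,0.3,0.014,0,0,0,0,0,0.3],
)

```text
clock: 7.72
eef_pos: [0.5093, 0.3279, 0.0587]
tool_rot: [0.004, 0.706, -0.003, 0.708]
ft_force: [-2.6, -1.1, 5.4]
grip_width: 0.0601
```

Request:
apply_moves(
  targets=[0,0,0,0,0,0,0.8,0,0,0,0,0,0,1,0,0,0,0,0,0,1,0,0,0,0,0,0,1,0,0,0,0,0,0,1,-0.05,0,0,0,0,0,1,-0.15,0,0,0,0,0,1,-0.28,0,0,0,0,0,1,-0.4,0,0,0,0,0,1,-0.5,0,0,0,0,0,1,-0.55,0,0,0,0,0,1,-0.55,0,0,0,0,0,1],
)

```text
clock: 8.72
eef_pos: [0.5104, 0.3286, 0.1983]
tool_rot: [0.005, 0.705, -0.002, 0.709]
ft_force: [0.2, -0.4, 0.7]
grip_width: 0.0856
```

```bash
python3 - <<'E'
from refine import *
st(); p,r,o=pose(); pic,d=bot.camera('wrist')
b=search(pic,lambda X:wproj(X,(p,r)),'glass',.509,.327,.004); print(b)
woverlay(pic,(0,0,512,384),1.55,{'glass':(b[0],b[1],.004)},'pics/w4.png',(p,r)); plan(.595,-.313,.2,10.7)
E
```

```text
t 8.72 p [0.5104 0.3286 0.1983] jaw -0.63 xdown [ 0.0065  0.0042 -1.    ] q [ 0.57  0.46  0.24  1.34 -0.    2.15] F [ 0.2 -0.4  0.7] w 0.0856
(np.float64(0.508), np.float64(0.33), np.float32(2.2563853))
shift [-0.021, -2.56, 0.37] turn [-0.395, 0.007, -0.004]
```

View pics/w4.png

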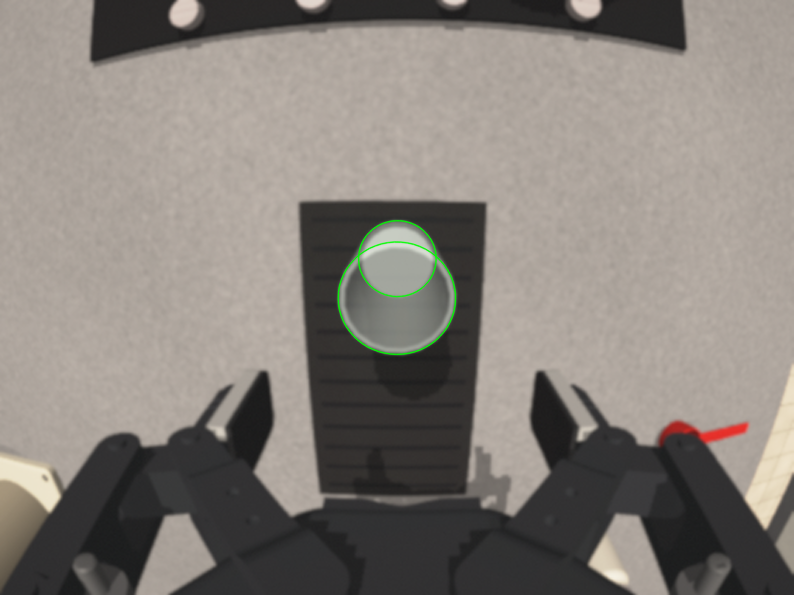

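Glass stands upright on the mat at (0.508, 0.330), with its rim at (398,298) in the picture. On to the pot top.

Request:
apply_moves(
  targets=[0,-0.14,0.02,-0.05,0,0,1,-0.02,-0.3,0.04,-0.1,0,0,1,-0.02,-0.45,0.06,-0.15,0,0,1,-0.02,-0.6,0.09,-0.2,0,0,1,-0.02,-0.75,0.11,-0.25,0,0,1,-0.02,-0.9,0.13,-0.3,0,0,1,-0.02,-1,0.145,-0.395,0,0,1,-0.02,-1,0.145,-0.395,0,0,1],
)

```text
clock: 9.43
eef_pos: [0.5412, 0.072, 0.1968]
tool_rot: [-0.065, 0.706, 0.063, 0.703]
ft_force: [0.1, 0.6, 0.4]
grip_width: 0.0854
```

```bash
python3 - <<'E'
from mv import *
st(); plan(.595,-.313,.2,10.7)
E
```

```text
t 9.43 p [0.5412 0.072  0.1968] jaw 10.39 xdown [-0.0037 -0.0024 -1.    ] q [ 0.13  0.35  0.07  1.29 -0.    1.52] F [0.1 0.6 0.4] w 0.0854
shift [-0.01, -1.554, -0.066] turn [-0.011, -0.008, 0.003]
```

Request:
apply_moves(
  targets=[0,-0.15,-0.01,0,0,0,1,0,-0.3,-0.02,0,0,0,1,0,-0.45,-0.03,0,0,0,1,0,-0.6,-0.04,0,0,0,1,0,-0.75,-0.05,0,0,0,1,0,-0.9,-0.06,0,0,0,1,0,-1,-0.066,0,0,0,1,0,-1,-0.066,0,0,0,1],
)

```text
clock: 10.1
eef_pos: [0.5717, -0.176, 0.1965]
tool_rot: [-0.064, 0.705, 0.064, 0.703]
ft_force: [0.3, -0.1, 0.0]
grip_width: 0.0855
```

```bash
python3 - <<'E'
from refine import *
st(); plan(.595,-.313,.19,10.7)
p,r,o=pose(); pic,d=bot.camera('wrist')
for k,a in {'pot':(.595,-.313,.008),'egg':(.5,-.247,.008)}.items():print(k,search(pic,lambda X:wproj(X,(p,r)),k,*a))
woverlay(pic,(0,0,512,384),1.55,{'pot':(.595,-.313,.008),'egg':(.5,-.247,.008),'basket':(.582,-.235,.008)},'pics/w5.png',(p,r))
E
```

```text
t 10.1 p [ 0.5717 -0.176   0.1965] jaw 10.34 xdown [-2.6e-03 -8.0e-04 -1.0e+00] q [-0.3   0.45  0.22  1.34 -0.    1.09] F [ 0.3 -0.1  0. ] w 0.0855
shift [0.026, -0.556, -0.007] turn [-0.013, -0.005, 0.001]
pot (np.float64(0.596), np.float64(-0.314), np.float32(1.4107172))
egg (np.float64(0.497), np.float64(-0.244), np.float32(1.2961745))
```

View pics/w5.png

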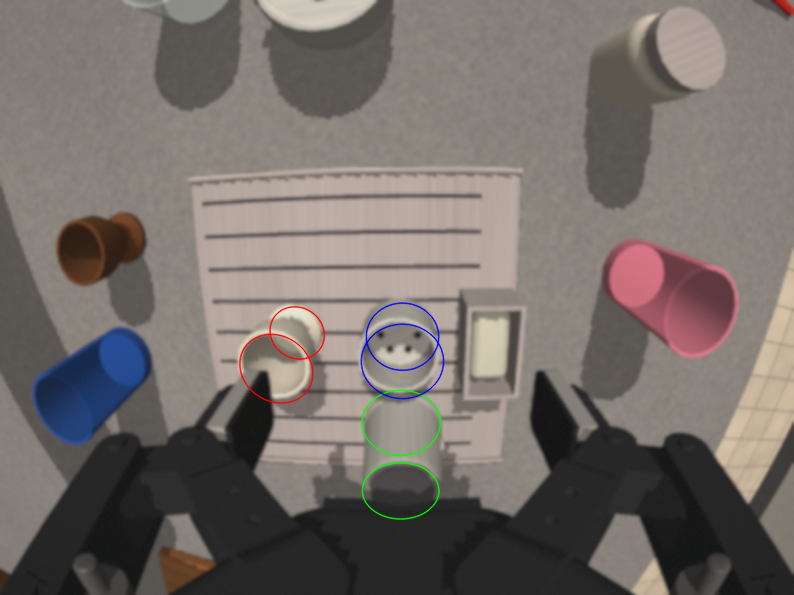

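Request:
apply_moves(
  targets=[0,-0.14,0,-0.01,0,0,1,0,-0.28,0,-0.01,0,0,1,0,-0.42,0,-0.01,0,0,1,0.03,-0.55,-0.005,-0.01,0,0,1,0.12,-0.555,-0.005,-0.01,0,0,1,0.2,-0.555,-0.005,-0.01,0,0,1,0.2,-0.555,-0.005,-0.01,0,0,1],
)

```text
clock: 10.73
eef_pos: [0.5938, -0.3056, 0.1422]
tool_rot: [-0.065, 0.707, 0.07, 0.7]
ft_force: [-0.2, -0.3, -1.3]
grip_width: 0.0854
```

```bash
python3 - <<'E'
from refine import *
st(); 
p,r,o=pose(); pic,d=bot.camera('wrist')
b=search(pic,lambda X:wproj(X,(p,r)),'pot',.595,-.313,.008);print(b)
plan(b[0],b[1],.036,10.7)
woverlay(pic,(0,0,512,384),1.55,{'pot':(b[0],b[1],.008)},'pics/w6.png',(p,r))
E
```

```text
t 10.73 p [ 0.5938 -0.3056  0.1422] jaw 11.0 xdown [-0.0101  0.006  -0.9999] q [-0.48  0.63  0.38  1.33  0.    0.9 ] F [-0.2 -0.3 -1.3] w 0.0854
(np.float64(0.597), np.float64(-0.314), np.float32(1.5732614))
shift [0.435, -0.037, 0.006] turn [0.012, -0.013, -0.012]
```

View pics/w6.png

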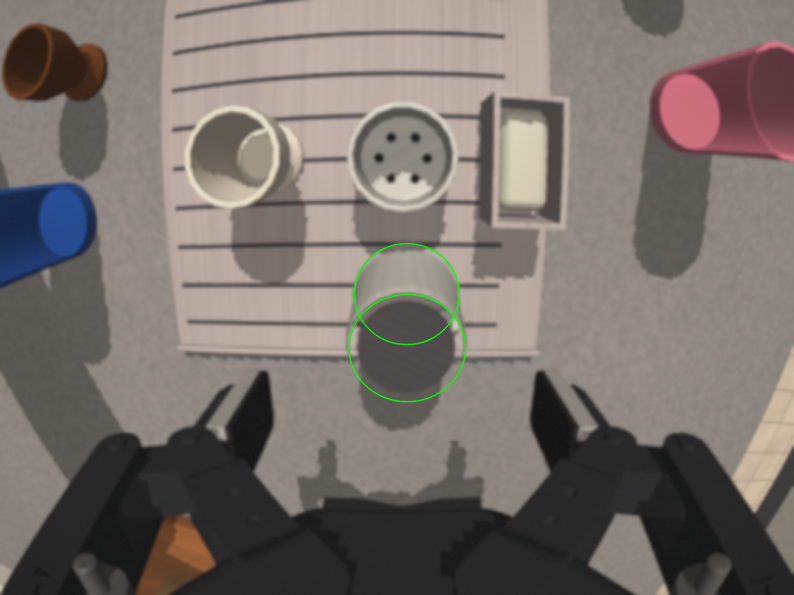

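Request:
apply_moves(
  targets=[0,-0.035,0.005,0,0,-0.01,1,0.05,-0.035,0.005,0,0,-0.01,1,0.15,-0.035,0.005,0,0,-0.01,1,0.24,-0.035,0.005,0,0,-0.01,1,0.32,-0.035,0.005,0,0,-0.01,1,0.38,-0.035,0.005,0,0,-0.01,1,0.41,-0.035,0.005,0,0,-0.01,1,0.41,-0.035,0.005,0,0,-0.01,1,0.41,-0.035,0.005,0,0,-0.01,1],
)

```text
clock: 11.53
eef_pos: [0.6005, -0.3167, 0.0479]
tool_rot: [-0.07, 0.703, 0.066, 0.705]
ft_force: [-0.5, -0.5, 1.3]
grip_width: 0.085
```

```bash
python3 - <<'E'
from refine import *
st(); 
p,r,o=pose(); pic,d=bot.camera('wrist')
plan(.597,-.3135,.035,10.7)
cv2.imwrite('pics/w7.png',cv2.resize(pic,None,fx=1.55,fy=1.55)[:,:,::-1])
E
```

```text
t 11.53 p [ 0.6005 -0.3167  0.0479] jaw 11.01 xdown [ 0.0026 -0.0058 -1.    ] q [-0.48  0.71  0.26  1.12 -0.    0.9 ] F [-0.5 -0.5  1.3] w 0.085
shift [0.054, 0.017, -0.013] turn [0.011, 0.005, 0.014]
```

View pics/w7.png

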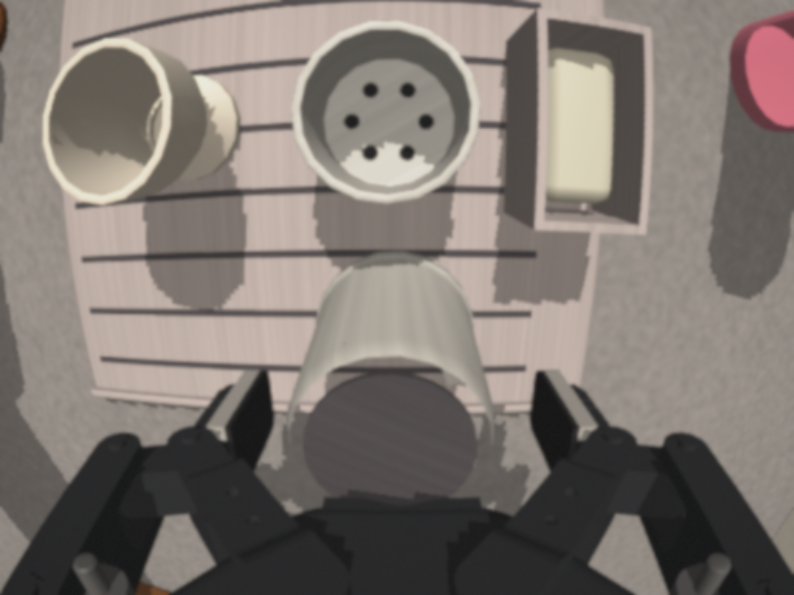

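Request:
apply_moves(
  targets=[0.02,0.015,-0.012,0,0,0.01,1,0.04,0.015,-0.012,0,0,0.01,1,0.05,0.015,-0.012,0,0,0.01,1,0.05,0.015,-0.012,0,0,0.01,1,0.05,0.015,-0.012,0,0,0.01,1,0.05,0.015,-0.012,0,0,0.01,0.3,0.05,0.015,-0.012,0,0,0.01,0.3,0.05,0.015,-0.012,0,0,0.01,0.3,0.05,0.015,-0.012,0,0,0.01,0.3,0.05,0.015,-0.012,0,0,0.01,0.3,0.05,0.015,-0.012,0,0,0.01,0.3,0.05,0.015,-0.012,0,0,0.01,0.3],
)

```text
clock: 12.58
eef_pos: [0.5966, -0.314, 0.035]
tool_rot: [-0.068, 0.703, 0.067, 0.704]
ft_force: [0.3, -0.7, 5.8]
grip_width: 0.0574
```

```bash
python3 -c "
from mv import *
st()"
```

```text
t 12.58 p [ 0.5966 -0.314   0.035 ] jaw 10.97 xdown [ 0.0018 -0.001  -1.    ] q [-0.48  0.71  0.23  1.09 -0.    0.89] F [ 0.3 -0.7  5.8] w 0.0574
```

Request:
apply_moves(
  targets=[-0.02,0,0,0,0,0,0.3,-0.08,0,0,0,0,0,0.3,-0.16,0,0,0,0,0,0.3,-0.25,0,0,0,0,0,0.3,-0.34,0,0,0,0,0,0.3,-0.43,0,0,0,0,0,0.3,-0.52,0,0,0,0,0,0.3,-0.58,0,0,0,0,0,0.3,-0.6,0,0,0,0,0,0.3,-0.6,0,0,0,0,0,0.3],
)

```text
clock: 13.42
eef_pos: [0.5961, -0.3138, 0.1848]
tool_rot: [-0.068, 0.704, 0.067, 0.704]
ft_force: [0.5, -1.0, -2.4]
grip_width: 0.057
```

```bash
python3 - <<'E'
from refine import *
st(); pic,d=bot.camera('scene'); cv2.imwrite('pics/s8.png',pic[:,:,::-1])
plan(.505,.236,.19,-0.84)
E
```

```text
t 13.42 p [ 0.5961 -0.3138  0.1848] jaw 10.97 xdown [ 1.1e-03 -6.0e-04 -1.0e+00] q [-0.48  0.62  0.46  1.41 -0.    0.89] F [ 0.5 -1.  -2.4] w 0.057
shift [-0.025, 2.227, 0.063] turn [0.412, -0.002, -0.001]
```

View pics/s8.png

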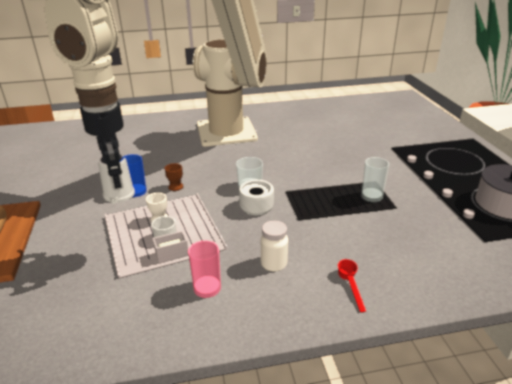

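Pot top is held, and the glass stands on the mat at (374,180). I'll carry it across.

Request:
apply_moves(
  targets=[0,0.1,0,0.05,0,0,0.3,0,0.22,0.01,0.1,0,0,0.3,0,0.35,0.01,0.15,0,0,0.3,0,0.48,0.02,0.2,0,0,0.3,0,0.61,0.02,0.25,0,0,0.3,0,0.74,0.02,0.3,0,0,0.3,0,0.87,0.03,0.35,0,0,0.3,0,0.96,0.03,0.41,0,0,0.3,0,1,0.03,0.41,0,0,0.3,0,1,0.03,0.41,0,0,0.3],
)

```text
clock: 14.3
eef_pos: [0.5539, -0.0645, 0.1822]
tool_rot: [0.004, 0.709, -0.003, 0.706]
ft_force: [0.1, -0.4, -1.9]
grip_width: 0.0572
```

```bash
python3 - <<'E'
from mv import *
st(); plan(.505,.236,.17,-0.84)
E
```

```text
t 14.3 p [ 0.5539 -0.0645  0.1822] jaw -0.55 xdown [-4.2e-03  8.0e-04 -1.0e+00] q [-0.12  0.38  0.07  1.27  0.    1.46] F [ 0.1 -0.4 -1.9] w 0.0572
shift [0.051, 1.2, -0.207] turn [0.01, -0.008, -0.002]
```

Request:
apply_moves(
  targets=[0,0.1,-0.02,0,0,0,0.3,0,0.22,-0.04,0,0,0,0.3,0,0.35,-0.06,0,0,0,0.3,0,0.48,-0.08,0,0,0,0.3,0,0.61,-0.1,0,0,0,0.3,0,0.74,-0.13,0,0,0,0.3,0,0.87,-0.15,0,0,0,0.3,0,0.96,-0.18,0,0,0,0.3,0,1,-0.19,0,0,0,0.3,0,1,-0.2,0,0,0,0.3],
)

```text
clock: 15.13
eef_pos: [0.509, 0.1847, 0.183]
tool_rot: [0.004, 0.707, -0.004, 0.707]
ft_force: [0.8, -0.2, -2.1]
grip_width: 0.0577
```

```bash
python3 - <<'E'
from mv import *
st(); plan(.505,.236,.17,-0.84);plan(.505,.236,.036,-0.84)
E
```

```text
t 15.13 p [0.509  0.1847 0.183 ] jaw -0.65 xdown [-9.e-04 -6.e-04 -1.e+00] q [ 0.35  0.35  0.03  1.25 -0.    1.93] F [ 0.8 -0.2 -2.1] w 0.0577
shift [0.052, 0.205, -0.018] turn [0.007, -0.002, 0.001]
shift [0.588, 0.205, -0.018] turn [0.007, -0.002, 0.001]
```

Request:
apply_moves(
  targets=[0,0.1,-0.01,0,0,0,0.3,0.02,0.2,-0.018,0,0,0,0.3,0.12,0.205,-0.018,0,0,0,0.3,0.24,0.205,-0.018,0,0,0,0.3,0.36,0.205,-0.018,0,0,0,0.3,0.46,0.205,-0.018,0,0,0,0.3,0.54,0.205,-0.018,0,0,0,0.3,0.58,0.205,-0.018,0,0,0,0.3,0.59,0.205,-0.018,0,0,0,0.3,0.595,0.205,-0.018,0,0,0,0.3,0.595,0.205,-0.018,0,0,0,0.3,0.595,0.205,-0.018,0,0,0,0.3],
)

```text
clock: 16.13
eef_pos: [0.5067, 0.2354, 0.0368]
tool_rot: [0.005, 0.706, -0.005, 0.708]
ft_force: [1.0, 0.8, -2.7]
grip_width: 0.0574
```

Request:
apply_moves(
  targets=[0.006,0,0,0,0,0,0.3,0.012,0,0,0,0,0,0.3,0.016,0,0,0,0,0,0.3,0.02,0,0,0,0,0,0.3,0.024,0,0,0,0,0,0.3,0.024,0,0,0,0,0,0.3,0.024,0,0,0,0,0,0.3],
)

```text
clock: 16.72
eef_pos: [0.5054, 0.2354, 0.031]
tool_rot: [0.005, 0.707, -0.004, 0.707]
ft_force: [-2.5, -1.5, 6.6]
grip_width: 0.0575
```

Contact confirmed (6.6 N). Release and rise.

Request:
apply_moves(
  targets=[0,0,0,0,0,0,0.8,0,0,0,0,0,0,1,0,0,0,0,0,0,1,0,0,0,0,0,0,1,0,0,0,0,0,0,1,-0.05,0,0,0,0,0,1,-0.15,0,0,0,0,0,1,-0.28,0,0,0,0,0,1,-0.4,0,0,0,0,0,1,-0.5,0,0,0,0,0,1,-0.6,0,0,0,0,0,1,-0.6,0,0,0,0,0,1],
)

```text
clock: 17.72
eef_pos: [0.5082, 0.2366, 0.1852]
tool_rot: [0.006, 0.704, -0.003, 0.71]
ft_force: [0.5, 0.7, 0.4]
grip_width: 0.0855
```

```bash
python3 - <<'E'
from refine import *
st(); p,r,o=pose(); pic,d=bot.camera('wrist')
b=search(pic,lambda X:wproj(X,(p,r)),'pot',.505,.236,.004); print(b)
woverlay(pic,(0,0,512,384),1.55,{'pot':(b[0],b[1],.004)},'pics/w9.png',(p,r)); plan(.498,-.245,.2,10.7+90);plan(.498,-.245,.2,10.7-90)
E
```

```text
t 17.72 p [0.5082 0.2366 0.1852] jaw -0.77 xdown [ 0.0094  0.0044 -0.9999] q [ 0.44  0.37  0.07  1.26 -0.    2.02] F [0.5 0.7 0.4] w 0.0855
(np.float64(0.504), np.float64(0.237), np.float32(1.7661282))
shift [-0.076, -1.925, -0.011] turn [-3.542, 0.015, 0.007]
shift [-0.076, -1.925, -0.011] turn [2.741, 0.006, -0.014]
```

View pics/w9.png

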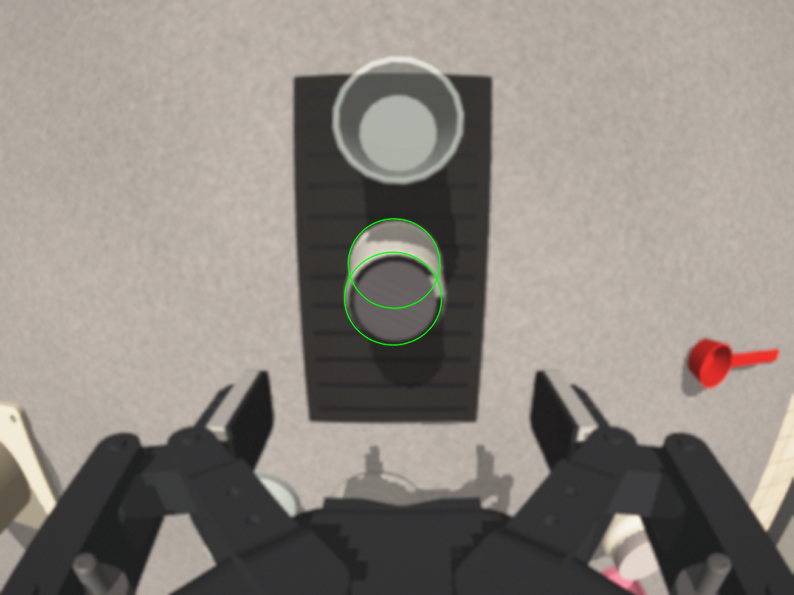

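Pot top is upright on the mat at (0.504, 0.237), next to the glass. Next is the egg cup, with the jaw set diagonally to clear the basket.

Request:
apply_moves(
  targets=[-0.03,-0.14,0,0.1,0,0,1,-0.06,-0.28,0,0.2,0,0,1,-0.07,-0.42,0,0.3,0,0,1,-0.07,-0.56,0,0.42,0,0,1,-0.07,-0.7,0,0.54,0,0,1,-0.07,-0.85,0,0.66,0,0,1,-0.07,-0.97,0,0.78,0,0,1,-0.07,-0.97,0,0.9,0,0,1,-0.07,-0.97,0,1,0,0,1],
)

```text
clock: 18.52
eef_pos: [0.501, -0.0094, 0.1952]
tool_rot: [0.182, 0.684, -0.182, 0.682]
ft_force: [0.8, -0.1, -0.7]
grip_width: 0.0853
```

```bash
python3 - <<'E'
from mv import *
st(); plan(.499,-.245,.2,10.7-45)
E
```

```text
t 18.52 p [ 0.501  -0.0094  0.1952] jaw -29.82 xdown [-0.0027  0.     -1.    ] q [-0.02  0.26 -0.06  1.25 -0.    2.07] F [ 0.8 -0.1 -0.7] w 0.0853
shift [-0.019, -0.821, 0.462] turn [0.156, -0.005, 0.003]
```

Request:
apply_moves(
  targets=[0,-0.12,0.07,0.1,0,0,1,0,-0.24,0.14,0.156,0,0,1,0,-0.36,0.2,0.156,0,0,1,0,-0.48,0.27,0.156,0,0,1,0,-0.6,0.34,0.156,0,0,1,0,-0.72,0.41,0.156,0,0,1,0.1,-0.82,0.462,0.156,0,0,1,0.2,-0.82,0.462,0.156,0,0,1,0.3,-0.82,0.462,0.156,0,0,1,0.3,-0.82,0.462,0.156,0,0,1,0.3,-0.82,0.462,0.156,0,0,1],
)

```text
clock: 19.43
eef_pos: [0.4998, -0.2418, 0.1194]
tool_rot: [0.207, 0.679, -0.206, 0.674]
ft_force: [-0.8, 0.5, 0.6]
grip_width: 0.0857
```

```bash
python3 - <<'E'
from refine import *
st(); p,r,o=pose(); pic,d=bot.camera('wrist')
b=search(pic,lambda X:wproj(X,(p,r)),'egg',.499,-.246,.008); print(b)
plan(b[0],b[1],.037,-34.3)
woverlay(pic,(0,0,512,384),1.55,{'egg':(b[0],b[1],.008),'basket':(.584,-.236,.008)},'pics/w10.png',(p,r))
E
```

```text
t 19.43 p [ 0.4998 -0.2418  0.1194] jaw -33.91 xdown [-0.0056  0.0027 -1.    ] q [-0.45  0.42 -0.03  1.12  0.    1.71] F [-0.8  0.5  0.6] w 0.0857
(np.float64(0.498), np.float64(-0.244), np.float32(1.4991708))
shift [0.337, -0.013, -0.007] turn [0.015, -0.004, 0.001]
```

View pics/w10.png

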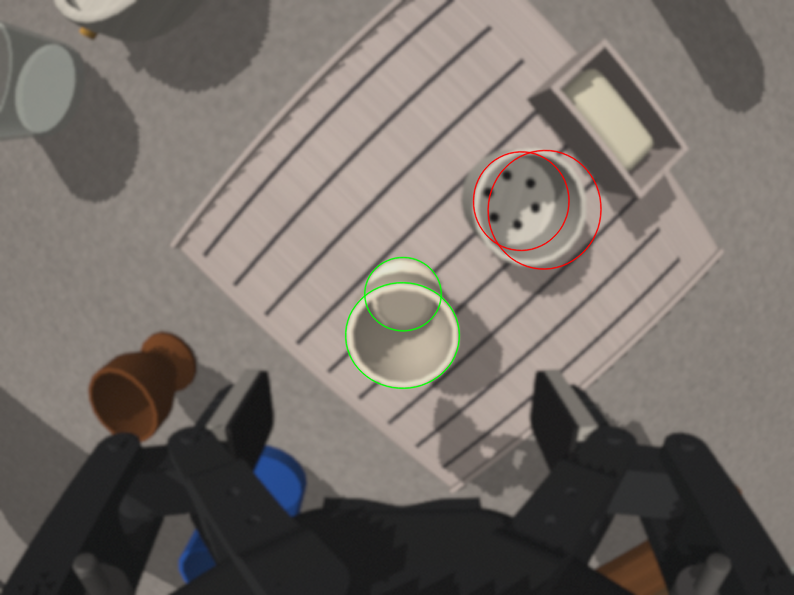

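Outline fits the white egg cup at (403,335), so it's at (0.498, -0.244). Descend and grip the bowl.

Request:
apply_moves(
  targets=[0.08,-0.013,-0.007,0,0,0,1,0.17,-0.013,-0.007,0,0,0,1,0.25,-0.013,-0.007,0,0,0,1,0.31,-0.013,-0.007,0,0,0,1,0.33,-0.013,-0.007,0,0,0,1,0.34,-0.013,-0.007,0,0,0,1,0.34,-0.013,-0.007,0,0,0,1,0.34,-0.013,-0.007,0,0,0,1],
)

```text
clock: 20.15
eef_pos: [0.4999, -0.2447, 0.0384]
tool_rot: [0.206, 0.675, -0.206, 0.677]
ft_force: [-0.6, 0.4, 0.7]
grip_width: 0.0852
```

```bash
python3 - <<'E'
from refine import *
st(); plan(.498,-.244,.034,-34.3)
E
```

```text
t 20.15 p [ 0.4999 -0.2447  0.0384] jaw -33.87 xdown [ 0.0026 -0.0013 -1.    ] q [-0.46  0.5  -0.14  0.92 -0.    1.71] F [-0.6  0.4  0.7] w 0.0852
shift [0.018, -0.002, -0.008] turn [0.015, 0.006, -0.001]
```

Request:
apply_moves(
  targets=[0.016,-0.002,-0.007,0,0,0,1,0.016,-0.002,-0.007,0,0,0,1,0.016,-0.002,-0.007,0,0,0,0.2,0.016,-0.002,-0.007,0,0,0,0.2,0.016,-0.002,-0.007,0,0,0,0.2,0.016,-0.002,-0.007,0,0,0,0.2,0.016,-0.002,-0.007,0,0,0,0.2,0.016,-0.002,-0.007,0,0,0,0.2,0.016,-0.002,-0.007,0,0,0,0.2,0.016,-0.002,-0.007,0,0,0,0.2,0.016,-0.002,-0.007,0,0,0,0.2],
)

```text
clock: 21.07
eef_pos: [0.4972, -0.2439, 0.0332]
tool_rot: [0.206, 0.676, -0.206, 0.677]
ft_force: [-0.9, 1.2, 5.2]
grip_width: 0.0472
```

```bash
python3 - <<'E'
from refine import *
st()
E
```

```text
t 21.07 p [ 0.4972 -0.2439  0.0332] jaw -33.89 xdown [ 8.e-04 -4.e-04 -1.e+00] q [-0.46  0.51 -0.15  0.91 -0.    1.71] F [-0.9  1.2  5.2] w 0.0472
```

Request:
apply_moves(
  targets=[-0.02,0,0,0,0,0,0.2,-0.06,0,0,0,0,0,0.2,-0.12,0,0,0,0,0,0.2,-0.2,0,0,0,0,0,0.2,-0.2,0,0,0,0,0,0.2,-0.2,0,0,0,0,0,0.2],
)

```text
clock: 21.57
eef_pos: [0.4979, -0.2443, 0.0841]
tool_rot: [0.206, 0.675, -0.206, 0.677]
ft_force: [0.7, 0.3, -1.8]
grip_width: 0.0464
```

```bash
python3 - <<'E'
from refine import *
st(); pic,d=bot.camera('wrist'); a=pic
b,d=bot.camera('scene'); 
c=np.hstack([a[150:384,140:380],cv2.resize(b[130:270,90:240],(252,234))]); cv2.imwrite('pics/w11.png',cv2.resize(c,None,fx=1.6,fy=1.6)[:,:,::-1])
plan(.504,.148,.19,-.84)
E
```

```text
t 21.57 p [ 0.4979 -0.2443  0.0841] jaw -33.89 xdown [ 0.0028 -0.0014 -1.    ] q [-0.46  0.45 -0.1   1.02 -0.    1.71] F [ 0.7  0.3 -1.8] w 0.0464
shift [-0.431, 1.317, -0.848] turn [-1.154, -0.002, -0.0]
```

View pics/w11.png

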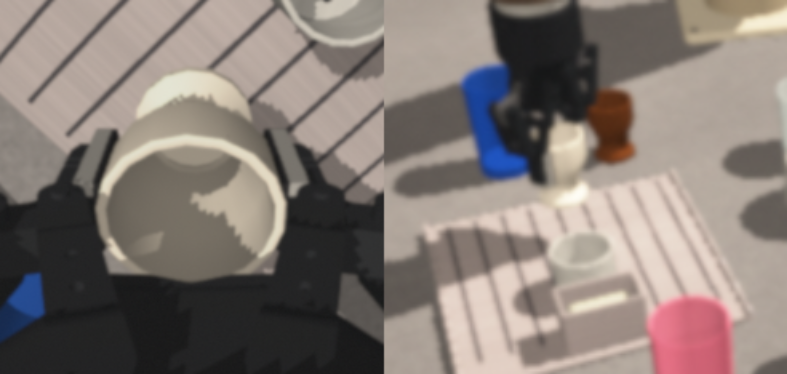

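The cup is held, but low, on the flare under the bowl band: the width dropped from 47.2 to 46.4 mm. I'll set it back down where it stood and grip higher.

Request:
apply_moves(
  targets=[0.06,0,0,0,0,0,0.2,0.12,0,0,0,0,0,0.2,0.17,0,0,0,0,0,0.2,0.19,0,0,0,0,0,0.2,0.2,0,0,0,0,0,0.2,0.204,0,0,0,0,0,0.2,0.204,0,0,0,0,0,0.2],
)

```text
clock: 22.25
eef_pos: [0.4948, -0.2427, 0.033]
tool_rot: [0.206, 0.678, -0.206, 0.675]
ft_force: [-7.1, 2.9, 14.9]
grip_width: 0.047
```

```bash
python3 - <<'E'
from refine import *
st()
E
```

```text
t 22.25 p [ 0.4948 -0.2427  0.033 ] jaw -33.89 xdown [-0.0035  0.002  -1.    ] q [-0.46  0.51 -0.16  0.91  0.    1.71] F [-7.1  2.9 14.9] w 0.047
```

Request:
apply_moves(
  targets=[-0.006,0,0,0,0,0,0.2,-0.006,0,0,0,0,0,0.5,-0.006,0,0,0,0,0,0.8,-0.006,0,0,0,0,0,1,-0.006,0,0,0,0,0,1,-0.006,0,0,0,0,0,1,-0.1,0,0,0,0,0,1,-0.2,0,0,0,0,0,1,-0.3,0,0,0,0,0,1,-0.34,0,0,0,0,0,1,-0.34,0,0,0,0,0,1],
)

```text
clock: 23.17
eef_pos: [0.4989, -0.2448, 0.1196]
tool_rot: [0.206, 0.674, -0.206, 0.679]
ft_force: [0.2, 0.3, 0.3]
grip_width: 0.0858
```

```bash
python3 - <<'E'
from refine import *
st(); p,r,o=pose(); pic,d=bot.camera('wrist')
b=search(pic,lambda X:wproj(X,(p,r)),'egg',.498,-.244,.008); print(b)
plan(b[0],b[1],.044,-34.3)
woverlay(pic,(0,0,512,384),1.55,{'egg':(b[0],b[1],.008)},'pics/w12.png',(p,r))
E
```

```text
t 23.17 p [ 0.4989 -0.2448  0.1196] jaw -33.89 xdown [ 0.0056 -0.0028 -1.    ] q [-0.46  0.42 -0.05  1.1  -0.    1.71] F [0.2 0.3 0.3] w 0.0858
(np.float64(0.498), np.float64(-0.244), np.float32(1.5029826))
shift [0.294, 0.001, -0.0] turn [0.014, 0.006, -0.001]
```

View pics/w12.png

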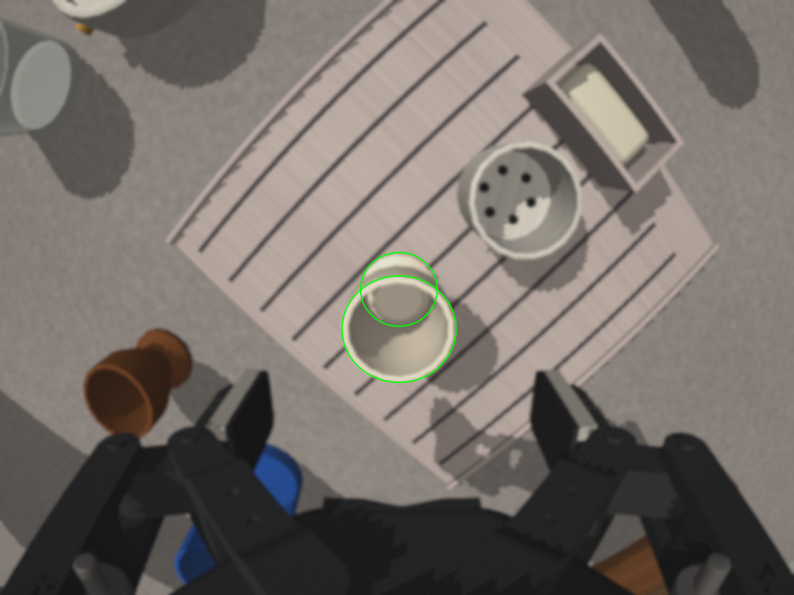

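Request:
apply_moves(
  targets=[0.08,0,-0.003,0,0,0,1,0.17,0,-0.003,0,0,0,1,0.24,0,-0.003,0,0,0,1,0.28,0,-0.003,0,0,0,1,0.295,0,-0.003,0,0,0,1,0.295,0,-0.003,0,0,0,1,0.295,0,-0.003,0,0,0,1,0.295,0,-0.003,0,0,0,0.2,0.295,0,-0.003,0,0,0,0.2,0.295,0,-0.003,0,0,0,0.2,0.295,0,-0.003,0,0,0,0.2,0.295,0,-0.003,0,0,0,0.2],
)

```text
clock: 24.22
eef_pos: [0.497, -0.2438, 0.0443]
tool_rot: [0.206, 0.676, -0.206, 0.677]
ft_force: [-0.9, -0.3, 5.3]
grip_width: 0.0467
```

Request:
apply_moves(
  targets=[0,0,0,0,0,0,0.2,0,0,0,0,0,0,0.2,0,0,0,0,0,0,0.2],
)

```text
clock: 24.47
eef_pos: [0.4971, -0.2438, 0.0443]
tool_rot: [0.206, 0.676, -0.206, 0.677]
ft_force: [0.1, 0.6, 4.7]
grip_width: 0.0467
```

```bash
python3 - <<'E'
from refine import *
st()
E
```

```text
t 24.47 p [ 0.4971 -0.2438  0.0443] jaw -33.89 xdown [ 0.0022 -0.0011 -1.    ] q [-0.46  0.49 -0.14  0.93  0.    1.71] F [0.1 0.6 4.7] w 0.0467
```

Same 46.7 mm reading on the bowl band, so that's just how this cup reads. The grip is now at the right height. Lift.

Request:
apply_moves(
  targets=[-0.02,0,0,0,0,0,0.2,-0.08,0,0,0,0,0,0.2,-0.16,0,0,0,0,0,0.2,-0.25,0,0,0,0,0,0.2,-0.34,0,0,0,0,0,0.2,-0.43,0,0,0,0,0,0.2,-0.52,0,0,0,0,0,0.2,-0.57,0,0,0,0,0,0.2,-0.57,0,0,0,0,0,0.2],
)

```text
clock: 25.22
eef_pos: [0.4979, -0.2442, 0.189]
tool_rot: [0.206, 0.674, -0.206, 0.679]
ft_force: [0.2, -0.1, -0.6]
grip_width: 0.0471
```

```bash
python3 - <<'E'
from refine import *
st(); plan(.504,.146,.19,-.84)
E
```

```text
t 25.22 p [ 0.4979 -0.2442  0.189 ] jaw -33.89 xdown [ 0.0055 -0.0027 -1.    ] q [-0.46  0.36  0.06  1.27 -0.    1.71] F [ 0.2 -0.1 -0.6] w 0.0471
shift [-0.008, 1.309, -0.85] turn [-1.154, 0.012, 0.002]
```

Request:
apply_moves(
  targets=[0,0.09,-0.06,-0.1,0,0,0.2,0,0.18,-0.12,-0.2,0,0,0.2,0,0.29,-0.19,-0.3,0,0,0.2,0,0.4,-0.26,-0.42,0,0,0.2,0,0.51,-0.33,-0.54,0,0,0.2,0,0.62,-0.4,-0.66,0,0,0.2,0,0.73,-0.47,-0.78,0,0,0.2,0,0.82,-0.54,-0.9,0,0,0.2,0,0.9,-0.585,-1,0,0,0.2,0,0.9,-0.585,-1,0,0,0.2],
)

```text
clock: 26.05
eef_pos: [0.4994, 0.0288, 0.1841]
tool_rot: [0.031, 0.707, -0.029, 0.706]
ft_force: [-0.5, -1.3, -1.0]
grip_width: 0.0467
```

```bash
python3 - <<'E'
from refine import *
st(); plan(.504,.146,.18,-.84); plan(.504,.146,.041,-.84)
E
```

```text
t 26.05 p [0.4994 0.0288 0.1841] jaw -4.86 xdown [-0.0023  0.0016 -1.    ] q [ 0.06  0.27 -0.08  1.22  0.    1.71] F [-0.5 -1.3 -1. ] w 0.0467
shift [0.017, 0.469, -0.021] turn [-0.14, -0.005, -0.003]
shift [0.573, 0.468, -0.02] turn [-0.14, -0.005, -0.003]
```

Request:
apply_moves(
  targets=[0,0.12,0,-0.1,0,0,0.2,0,0.24,-0.01,-0.14,0,0,0.2,0,0.36,-0.01,-0.14,0,0,0.2,0,0.45,-0.02,-0.14,0,0,0.2,0.05,0.468,-0.02,-0.14,0,0,0.2,0.15,0.468,-0.02,-0.14,0,0,0.2,0.27,0.468,-0.02,-0.14,0,0,0.2,0.39,0.468,-0.02,-0.14,0,0,0.2,0.49,0.468,-0.02,-0.14,0,0,0.2,0.54,0.468,-0.02,-0.14,0,0,0.2,0.555,0.468,-0.02,-0.14,0,0,0.2,0.555,0.468,-0.02,-0.14,0,0,0.2],
)

```text
clock: 27.05
eef_pos: [0.5044, 0.141, 0.0448]
tool_rot: [0.007, 0.709, -0.008, 0.706]
ft_force: [0.8, -0.5, -0.8]
grip_width: 0.0467
```

```bash
python3 - <<'E'
from refine import *
st(); plan(.504,.146,.039,-.84)
E
```

```text
t 27.05 p [0.5044 0.141  0.0448] jaw -1.28 xdown [-0.0043 -0.0014 -1.    ] q [ 0.27  0.45 -0.22  0.91 -0.    1.87] F [ 0.8 -0.5 -0.8] w 0.0467
shift [0.023, 0.02, -0.002] turn [-0.015, -0.009, 0.003]
```

Request:
apply_moves(
  targets=[0.006,0,0,0,0,0,0.2,0.012,0,0,0,0,0,0.2,0.016,0,0,0,0,0,0.2,0.02,0,0,0,0,0,0.2,0.02,0,0,0,0,0,0.2,0.02,0,0,0,0,0,0.2],
)

```text
clock: 27.55
eef_pos: [0.5063, 0.142, 0.0422]
tool_rot: [0.008, 0.707, -0.008, 0.707]
ft_force: [-0.1, -0.2, -1.0]
grip_width: 0.0468
```

Request:
apply_moves(
  targets=[0.004,0,0,0,0,0,0.2,0.008,0,0,0,0,0,0.2,0.012,0,0,0,0,0,0.2,0.012,0,0,0,0,0,0.2],
)

```text
clock: 27.88
eef_pos: [0.5064, 0.1421, 0.0403]
tool_rot: [0.008, 0.707, -0.007, 0.708]
ft_force: [-2.3, 0.0, 9.5]
grip_width: 0.0471
```

Contact. Release and rise.

Request:
apply_moves(
  targets=[-0.004,0,0,0,0,0,0.5,-0.004,0,0,0,0,0,0.8,0,0,0,0,0,0,1,0,0,0,0,0,0,1,0,0,0,0,0,0,1,-0.05,0,0,0,0,0,1,-0.15,0,0,0,0,0,1,-0.28,0,0,0,0,0,1,-0.4,0,0,0,0,0,1,-0.5,0,0,0,0,0,1,-0.6,0,0,0,0,0,1,-0.6,0,0,0,0,0,1],
)

```text
clock: 28.88
eef_pos: [0.5091, 0.1428, 0.1943]
tool_rot: [0.009, 0.704, -0.007, 0.71]
ft_force: [1.4, 0.2, 0.5]
grip_width: 0.0854
```

```bash
python3 - <<'E'
from refine import *
st(); p,r,o=pose(); pic,d=bot.camera('wrist')
b=search(pic,lambda X:wproj(X,(p,r)),'egg',.506,.142,.004); print(b)
g=search(pic,lambda X:wproj(X,(p,r)),'pot',.504,.237,.004); print(g)
woverlay(pic,(0,0,512,384),1.55,{'egg':(b[0],b[1],.004),'pot':(g[0],g[1],.004)},'pics/w13.png',(p,r)); plan(.584,-.236,.2,-79.3)
E
```

```text
t 28.88 p [0.5091 0.1428 0.1943] jaw -1.23 xdown [ 0.0096  0.0027 -1.    ] q [ 0.27  0.31 -0.    1.25 -0.    1.87] F [1.4 0.2 0.5] w 0.0854
(np.float64(0.507), np.float64(0.142), np.float32(1.5345362))
(np.float64(0.504), np.float64(0.236), np.float32(1.5785072))
shift [-0.034, -1.507, 0.336] turn [2.725, 0.008, -0.012]
```

View pics/w13.png

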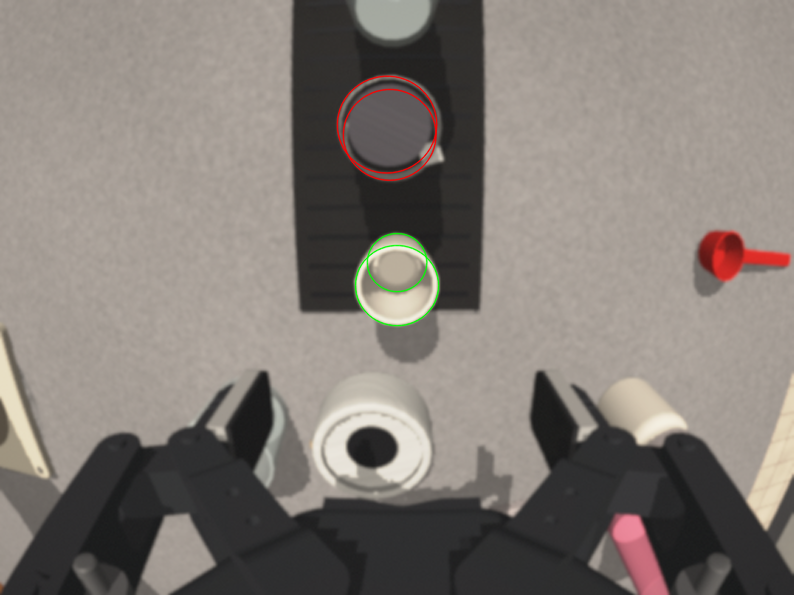

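All three stand on the mat: glass at (393,10), pot top (389,128), egg cup (397,285). Next comes the basket.

Request:
apply_moves(
  targets=[-0.03,-0.12,0.03,0.1,0,0,1,-0.03,-0.24,0.06,0.2,0,0,1,-0.03,-0.36,0.08,0.3,0,0,1,-0.03,-0.48,0.11,0.42,0,0,1,-0.03,-0.6,0.14,0.54,0,0,1,-0.03,-0.7,0.16,0.66,0,0,1,-0.03,-0.8,0.18,0.78,0,0,1,-0.03,-0.9,0.2,0.9,0,0,1,-0.03,-1,0.22,1,0,0,1,-0.03,-1,0.22,1,0,0,1],
)

```text
clock: 29.77
eef_pos: [0.5554, -0.1133, 0.1943]
tool_rot: [0.184, 0.683, -0.185, 0.682]
ft_force: [0.6, 0.5, 0.2]
grip_width: 0.0854
```

```bash
python3 - <<'E'
from refine import *
st(); plan(.584,-.236,.2,-79.3)
E
```

```text
t 29.77 p [ 0.5554 -0.1133  0.1943] jaw -30.25 xdown [-0.0022 -0.0015 -1.    ] q [-0.2   0.39  0.12  1.3  -0.    1.9 ] F [0.6 0.5 0.2] w 0.0854
shift [-0.022, -0.366, 0.346] turn [1.712, -0.0, 0.005]
```

Request:
apply_moves(
  targets=[0,-0.1,0.1,0.12,0,0,1,0,-0.2,0.2,0.24,0,0,1,0,-0.3,0.3,0.36,0,0,1,0,-0.366,0.346,0.5,0,0,1,0,-0.366,0.346,0.7,0,0,1,0,-0.366,0.346,0.9,0,0,1,0,-0.366,0.346,1,0,0,1,0,-0.366,0.346,1,0,0,1],
)

```text
clock: 30.43
eef_pos: [0.5843, -0.2312, 0.1944]
tool_rot: [0.346, 0.618, -0.346, 0.616]
ft_force: [-0.8, 0.3, -0.6]
grip_width: 0.085
```

```bash
python3 - <<'E'
from refine import *
st(); plan(.584,-.236,.15,-79.3)
E
```

```text
t 30.43 p [ 0.5843 -0.2312  0.1944] jaw -58.56 xdown [-0.0028  0.0013 -1.    ] q [-0.38  0.52  0.32  1.37  0.    2.22] F [-0.8  0.3 -0.6] w 0.085
shift [0.178, -0.011, 0.016] turn [0.724, -0.005, 0.004]
```

Request:
apply_moves(
  targets=[0.04,-0.01,0.01,0.15,0,0,1,0.08,-0.01,0.01,0.3,0,0,1,0.12,-0.01,0.01,0.5,0,0,1,0.16,-0.01,0.01,0.7,0,0,1,0.2,-0.01,0.01,0.725,0,0,1,0.2,-0.01,0.01,0.725,0,0,1,0.2,-0.01,0.01,0.725,0,0,1],
)

```text
clock: 31.02
eef_pos: [0.5835, -0.2344, 0.1451]
tool_rot: [0.45, 0.546, -0.451, 0.544]
ft_force: [-0.6, -0.7, -0.2]
grip_width: 0.0855
```

```bash
python3 - <<'E'
from refine import *
st(); p,r,o=pose(); pic,d=bot.camera('wrist')
b=search(pic,lambda X:wproj(X,(p,r)),'basket',.582,-.236,.008); print(b)
woverlay(pic,(0,0,512,384),1.55,{'basket':(b[0],b[1],.008)},'pics/w14.png',(p,r)); plan(b[0],b[1],.026,-79.3)
E
```

```text
t 31.02 p [ 0.5835 -0.2344  0.1451] jaw -79.12 xdown [-0.0025  0.001  -1.    ] q [-0.38  0.54  0.23  1.26  0.    2.57] F [-0.6 -0.7 -0.2] w 0.0855
(np.float64(0.579), np.float64(-0.231), np.float32(1.4985842))
shift [0.48, -0.017, -0.018] turn [0.005, -0.001, 0.001]
```

View pics/w14.png

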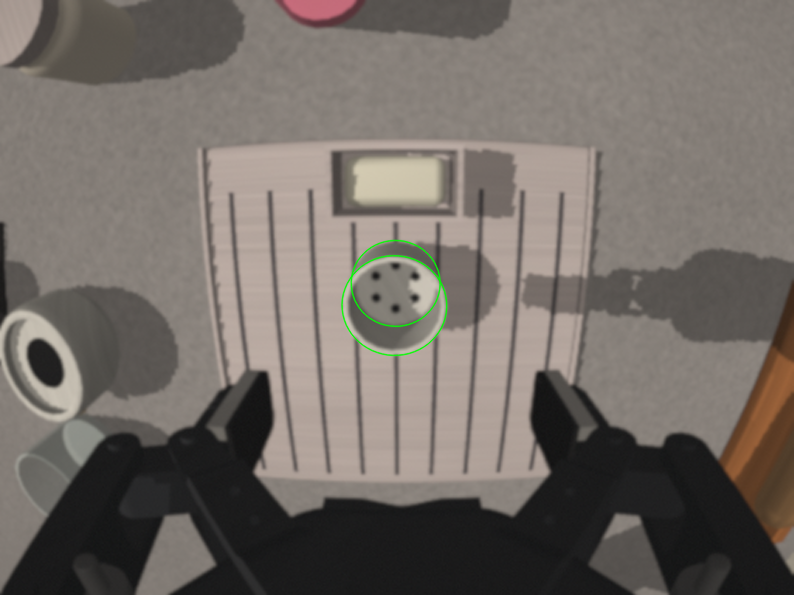

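Basket rim is at (395,306), so it's at (0.579, -0.231). Descend and grip its upper part.

Request:
apply_moves(
  targets=[0.08,-0.017,-0.018,0,0,0,1,0.18,-0.017,-0.018,0,0,0,1,0.28,-0.017,-0.018,0,0,0,1,0.38,-0.017,-0.018,0,0,0,1,0.45,-0.017,-0.018,0,0,0,1,0.48,-0.017,-0.018,0,0,0,1,0.485,-0.017,-0.018,0,0,0,1,0.485,-0.017,-0.018,0,0,0,1,0.485,-0.017,-0.018,0,0,0,1],
)

```text
clock: 31.82
eef_pos: [0.5806, -0.232, 0.0269]
tool_rot: [0.451, 0.543, -0.451, 0.546]
ft_force: [0.5, -0.1, 0.2]
grip_width: 0.0856
```

```bash
python3 - <<'E'
from refine import *
st(); plan(.579,-.231,.0225,-79.3); pic,d=bot.camera('wrist');cv2.imwrite('pics/w15.png',cv2.resize(pic,None,fx=1.55,fy=1.55)[:,:,::-1])
E
```

```text
t 31.82 p [ 0.5806 -0.232   0.0269] jaw -79.27 xdown [ 0.003  -0.0012 -1.    ] q [-0.38  0.63  0.06  0.99 -0.    2.57] F [ 0.5 -0.1  0.2] w 0.0856
shift [0.017, -0.006, -0.005] turn [0.001, 0.003, -0.005]
```

View pics/w15.png

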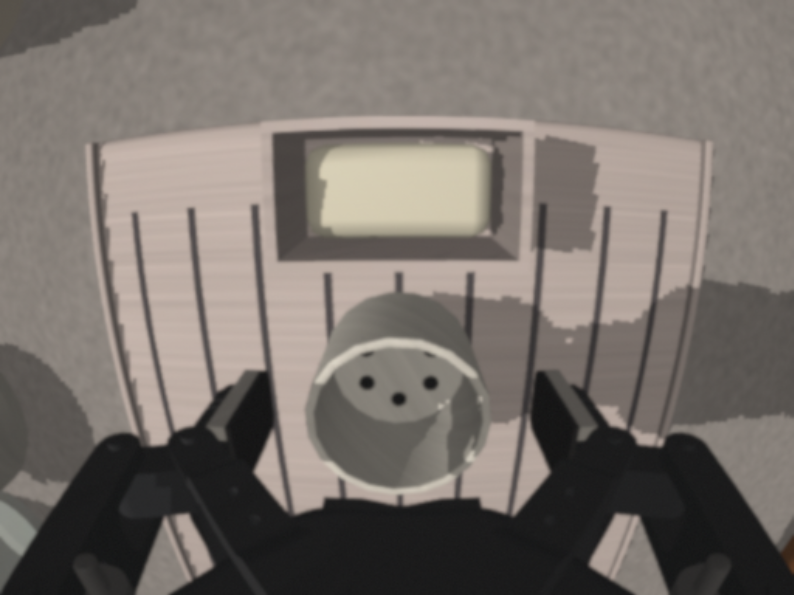

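Request:
apply_moves(
  targets=[0.013,-0.005,-0.005,0,0,0,1,0.013,-0.005,-0.005,0,0,0,1,0.013,-0.005,-0.005,0,0,0,1,0.013,-0.005,-0.005,0,0,0,0.3,0.013,-0.005,-0.005,0,0,0,0.3,0.013,-0.005,-0.005,0,0,0,0.3,0.013,-0.005,-0.005,0,0,0,0.3,0.013,-0.005,-0.005,0,0,0,0.3,0.013,-0.005,-0.005,0,0,0,0.3,0.013,-0.005,-0.005,0,0,0,0.3],
)

```text
clock: 32.7
eef_pos: [0.5783, -0.2307, 0.0225]
tool_rot: [0.451, 0.544, -0.451, 0.545]
ft_force: [0.4, 0.4, 5.4]
grip_width: 0.0544
```

```bash
python3 - <<'E'
from refine import *
st()
E
```

```text
t 32.7 p [ 0.5783 -0.2307  0.0225] jaw -79.3 xdown [ 1.4e-03 -5.0e-04 -1.0e+00] q [-0.38  0.63  0.04  0.98  0.    2.58] F [0.4 0.4 5.4] w 0.0544
```

Request:
apply_moves(
  targets=[-0.02,0,0,0,0,0,0.3,-0.08,0,0,0,0,0,0.3,-0.16,0,0,0,0,0,0.3,-0.25,0,0,0,0,0,0.3,-0.34,0,0,0,0,0,0.3,-0.43,0,0,0,0,0,0.3,-0.52,0,0,0,0,0,0.3,-0.6,0,0,0,0,0,0.3,-0.64,0,0,0,0,0,0.3,-0.64,0,0,0,0,0,0.3],
)

```text
clock: 33.53
eef_pos: [0.5789, -0.2309, 0.1843]
tool_rot: [0.452, 0.543, -0.451, 0.546]
ft_force: [0.2, -0.2, 0.1]
grip_width: 0.0543
```

```bash
python3 - <<'E'
from refine import *
st(); plan(.489,.010,.18,-59.3); plan(.489,-.08,.18,-59.3)
E
```

```text
t 33.53 p [ 0.5789 -0.2309  0.1843] jaw -79.29 xdown [ 0.004  -0.0016 -1.    ] q [-0.38  0.51  0.27  1.33 -0.    2.58] F [ 0.2 -0.2  0.1] w 0.0543
shift [0.014, -0.174, -1.014] turn [-0.698, 0.006, -0.006]
shift [0.015, -0.241, -0.66] turn [-0.698, 0.006, -0.006]
```

Request:
apply_moves(
  targets=[0,-0.03,-0.08,-0.08,0,0,0.3,0,-0.06,-0.17,-0.18,0,0,0.3,0,-0.09,-0.27,-0.28,0,0,0.3,0,-0.13,-0.37,-0.38,0,0,0.3,0,-0.17,-0.47,-0.48,0,0,0.3,0,-0.2,-0.56,-0.58,0,0,0.3,0,-0.23,-0.63,-0.68,0,0,0.3,0,-0.24,-0.66,-0.7,0,0,0.3,0,-0.24,-0.66,-0.7,0,0,0.3,0,-0.24,-0.66,-0.7,0,0,0.3],
)

```text
clock: 34.37
eef_pos: [0.4881, -0.0796, 0.1811]
tool_rot: [0.349, 0.615, -0.35, 0.614]
ft_force: [1.0, 0.5, -0.9]
grip_width: 0.0541
```

```bash
python3 - <<'E'
from refine import *
st(); p,r,o=pose(); pic,d=bot.camera('wrist')
b=search(pic,lambda X:wproj(X,(p,r)),'seat',.489,.010,0.0); print(b)
woverlay(pic,(0,0,512,384),1.55,{'seat':(b[0],b[1],0)},'pics/w16.png',(p,r)); plan(b[0],b[1],.1,-59.3)
E
```

```text
t 34.37 p [ 0.4881 -0.0796  0.1811] jaw -59.27 xdown [-8.e-04 -4.e-04 -1.e+00] q [-0.16  0.26 -0.1   1.21 -0.    2.44] F [ 1.   0.5 -0.9] w 0.0541
(np.float64(0.488), np.float64(0.0029999999999999975), np.float32(1.2540048))
shift [0.325, 0.168, -0.287] turn [-0.0, 0.0, 0.001]
```

View pics/w16.png

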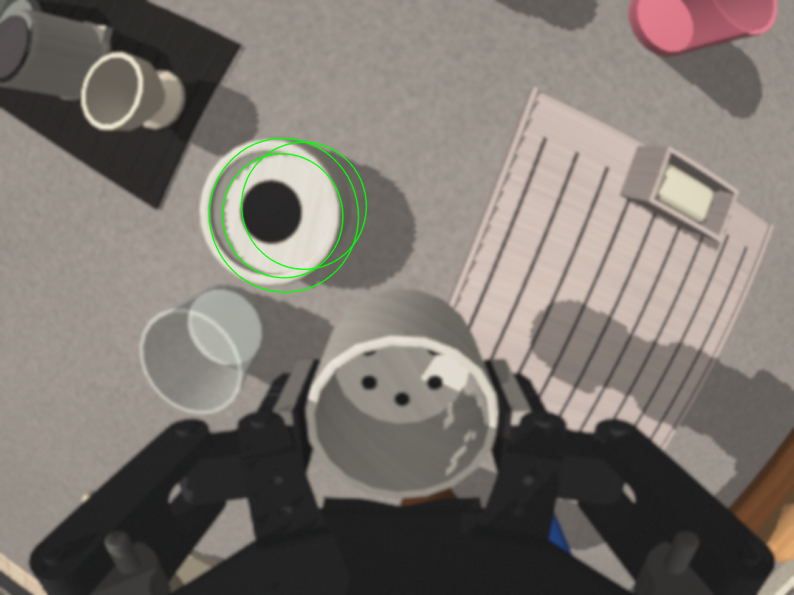

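```bash
cat >> ov.py <<'E'
models['mouth']=[(.06,.037),(.06,.046),(.05,.037)]
E
python3 - <<'E'
from refine import *
st(); p,r,o=pose(); pic,d=bot.camera('wrist'); np.save('w17.npy',pic)
woverlay(pic,(120,80,250,200),4,{'mouth':(.489,.010,0)},'pics/w17.png',(p,r))
t=np.load('top0_p.npy'); overlay('top',t,(240,190,290,240),10,{'mouth':(.489,.010,0)},'pics/t17.png')
cv2.imwrite('pics/w17r.png',np.hstack([cv2.resize(pic[80:200,120:250],None,fx=3.2,fy=3.2,interpolation=cv2.INTER_CUBIC)[:,:,::-1],cv2.resize(cv2.imread('pics/t17.png'),(384,384))]))
E
```

```text
t 34.42 p [ 0.4886 -0.08    0.1813] jaw -59.31 xdown [-2.e-04 -4.e-04 -1.e+00] q [-0.16  0.26 -0.1   1.21 -0.    2.44] F [0.4 0.2 0. ] w 0.0544
```

View pics/w17.png

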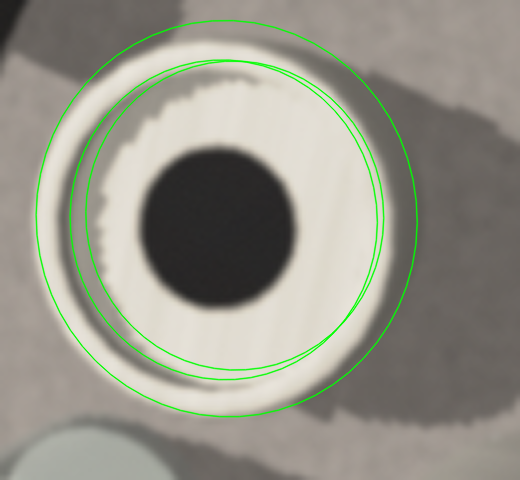

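View pics/w17r.png

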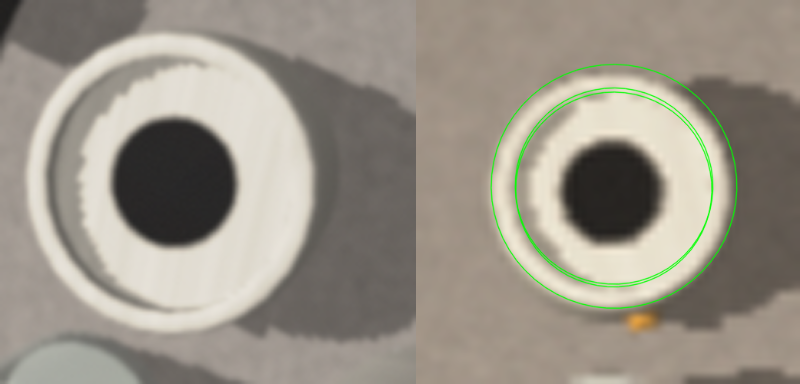

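```bash
cat >> ov.py <<'E'
models['mouth']=[(.06,.037),(.06,.0435)]
E
python3 - <<'E'
from refine import *
p,r,o=pose(); pic=np.load('w17.npy')
for rr in (.0425,.043,.0435,.044,.045):
    models['mouth']=[(.06,.038),(.06,rr)]
    print(rr,np.round(search(pic,lambda X:wproj(X,(p,r)),'mouth',.487,.011,0),4),np.round(search(np.load('top0_p.npy'),lambda X:proj('top',X),'mouth',.487,.011,0),4))
b=search(pic,lambda X:wproj(X,(p,r)),'mouth',.487,.011,0)
models['mouth']=[(.06,.037),(.06,.0435)]
woverlay(pic,(120,80,250,200),4,{'mouth':(.486,.011,0)},'pics/w18.png',(p,r))
plan(.486,.011,.1,-59.3)
E
```

```text
0.0425 [0.485  0.012  1.5281] [0.488  0.004  1.1611]
0.043 [0.485  0.012  1.5503] [0.487  0.011  1.1831]
0.0435 [0.486  0.011  1.5698] [0.487  0.011  1.2034]
0.044 [0.486  0.011  1.5776] [0.487  0.01   1.2237]
0.045 [0.486  0.012  1.4688] [0.487  0.01   1.2654]
shift [0.325, 0.177, -0.32] turn [-0.001, 0.001, 0.0]
```

View pics/w18.png

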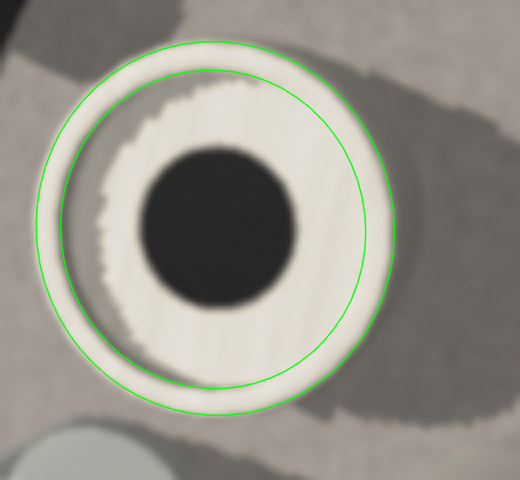

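Mouth outline fits, so the seat centre is at (0.486, 0.011). Carry the basket over it.

Request:
apply_moves(
  targets=[0,0.06,-0.1,0,0,0,0.3,0,0.12,-0.22,0,0,0,0.3,0,0.177,-0.31,0,0,0,0.3,0.05,0.177,-0.32,0,0,0,0.3,0.13,0.177,-0.32,0,0,0,0.3,0.21,0.177,-0.32,0,0,0,0.3,0.27,0.177,-0.32,0,0,0,0.3,0.29,0.177,-0.32,0,0,0,0.3,0.29,0.177,-0.32,0,0,0,0.3,0.29,0.177,-0.32,0,0,0,0.3],
)

```text
clock: 35.3
eef_pos: [0.4859, 0.0114, 0.1095]
tool_rot: [0.35, 0.614, -0.35, 0.615]
ft_force: [0.8, 0.3, 0.1]
grip_width: 0.0541
```

```bash
python3 - <<'E'
from refine import *
st(); p,r,o=pose(); plan(.486,.011,.0645,-59.3)
pic,d=bot.camera('wrist');cv2.imwrite('pics/w19.png',cv2.resize(pic,None,fx=1.55,fy=1.55)[:,:,::-1])
E
```

```text
t 35.3 p [0.4859 0.0114 0.1095] jaw -59.31 xdown [ 1.e-04 -1.e-04 -1.e+00] q [ 0.02  0.3  -0.24  1.02 -0.    2.63] F [0.8 0.3 0.1] w 0.0541
shift [0.18, -0.0, 0.002] turn [-0.0, 0.0, -0.0]
```

View pics/w19.png

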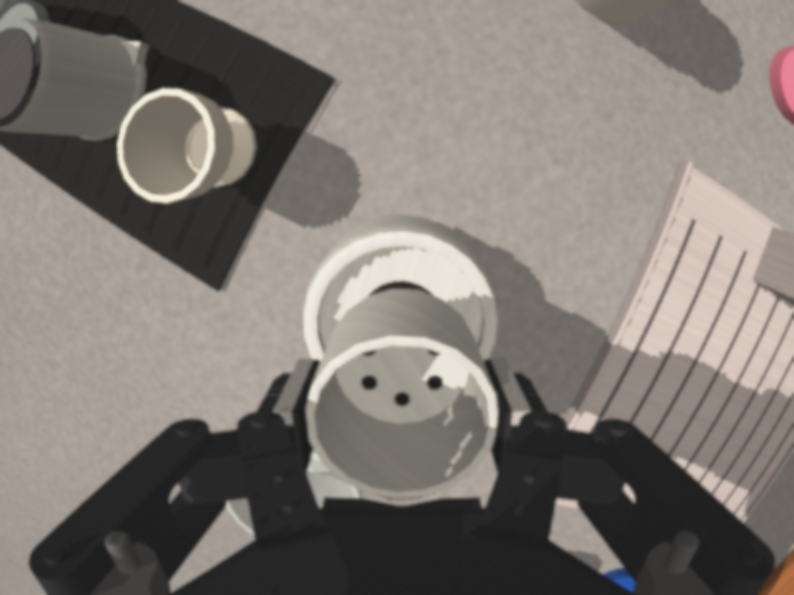

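Request:
apply_moves(
  targets=[0.04,0,0,0,0,0,0.3,0.08,0,0,0,0,0,0.3,0.11,0,0,0,0,0,0.3,0.135,0,0,0,0,0,0.3,0.155,0,0,0,0,0,0.3,0.165,0,0,0,0,0,0.3,0.165,0,0,0,0,0,0.3,0.165,0,0,0,0,0,0.3],
)

```text
clock: 36.02
eef_pos: [0.4854, 0.0119, 0.0682]
tool_rot: [0.35, 0.615, -0.349, 0.615]
ft_force: [0.4, 0.0, -0.9]
grip_width: 0.0544
```

Request:
apply_moves(
  targets=[0.004,0,0,0,0,0,0.3,0.008,0,0,0,0,0,0.3,0.012,0,0,0,0,0,0.3,0.014,0,0,0,0,0,0.3,0.014,0,0,0,0,0,0.3,0.014,0,0,0,0,0,0.3],
)

```text
clock: 36.52
eef_pos: [0.4852, 0.012, 0.0645]
tool_rot: [0.349, 0.615, -0.35, 0.615]
ft_force: [-0.2, 0.6, -0.6]
grip_width: 0.0544
```

Request:
apply_moves(
  targets=[0.003,0,0,0,0,0,0.3,0.006,0,0,0,0,0,0.3,0.008,0,0,0,0,0,0.3,0.008,0,0,0,0,0,0.3],
)

```text
clock: 36.85
eef_pos: [0.4854, 0.012, 0.0644]
tool_rot: [0.35, 0.614, -0.349, 0.615]
ft_force: [-5.0, -0.0, 14.1]
grip_width: 0.054
```

Seated at the expected height with 14 N contact. Ease off and release.

Request:
apply_moves(
  targets=[-0.004,0,0,0,0,0,0.3,-0.004,0,0,0,0,0,0.75,-0.004,0,0,0,0,0,1,-0.004,0,0,0,0,0,1,-0.004,0,0,0,0,0,1,-0.004,0,0,0,0,0,1,-0.06,0,0,0,0,0,1,-0.15,0,0,0,0,0,1,-0.27,0,0,0,0,0,1,-0.39,0,0,0,0,0,1,-0.5,0,0,0,0,0,1,-0.5,0,0,0,0,0,1],
)

```text
clock: 37.85
eef_pos: [0.4888, 0.012, 0.1933]
tool_rot: [0.351, 0.611, -0.348, 0.618]
ft_force: [1.5, -0.0, 0.6]
grip_width: 0.0857
```

```bash
python3 - <<'E'
from refine import *
st(); p,r,o=pose(); pic,d=bot.camera('wrist')
b=search(pic,lambda X:wproj(X,(p,r)),'basket',.486,.011,.050); print(b)
models['seat']=models['mouth']
woverlay(pic,(0,0,512,384),1.55,{'basket':(b[0],b[1],.05),'seat':(.486,.011,0)},'pics/w20.png',(p,r))
s,d=bot.camera('scene');cv2.imwrite('pics/s20.png',cv2.resize(s[140:290,90:420],None,fx=2.4,fy=2.4,interpolation=cv2.INTER_CUBIC)[:,:,::-1])
plan(.507,.142,.2,-0.84)
E
```

```text
t 37.85 p [0.4888 0.012  0.1933] jaw -59.25 xdown [ 1.050e-02  3.000e-04 -9.999e-01] q [ 0.02  0.23 -0.11  1.22 -0.    2.63] F [ 1.5 -0.   0.6] w 0.0857
(np.float64(0.486), np.float64(0.01199999999999999), np.float32(1.3124974))
shift [-0.045, 0.338, -0.404] turn [-2.039, 0.006, -0.003]
```

View pics/w20.png

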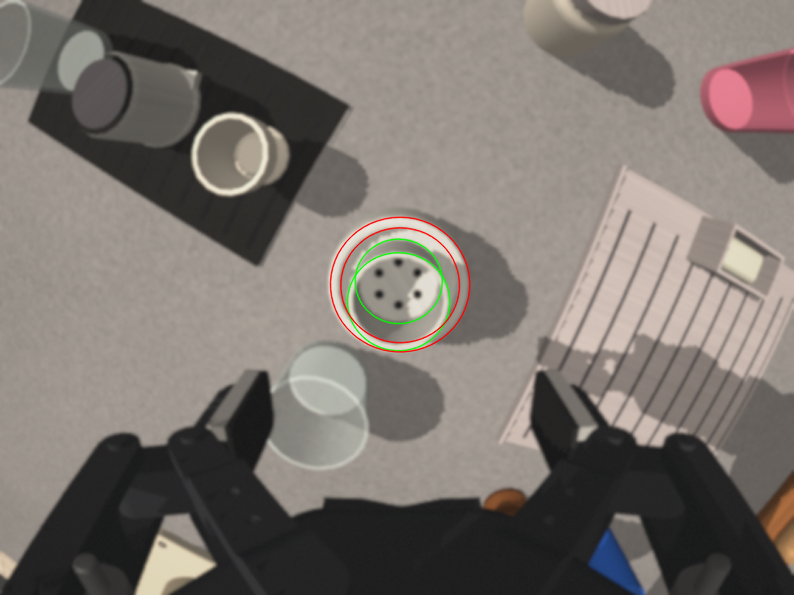

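View pics/s20.png

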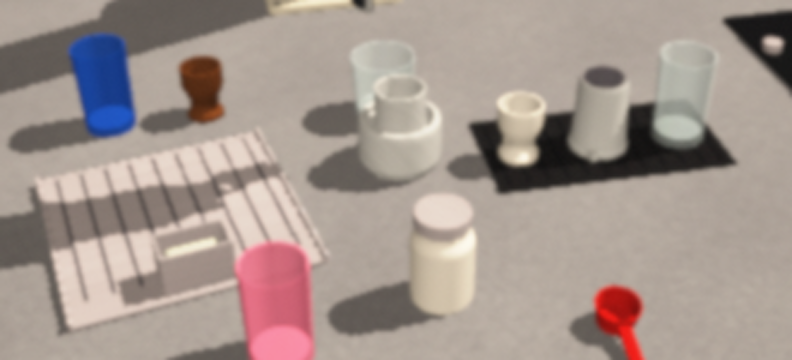

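The basket stands upright and centred in the pot's mouth at (400,300), and all three are on the mat. Now I'll return them, egg cup first.

Request:
apply_moves(
  targets=[-0.04,0.06,-0.07,-0.12,0,0,1,-0.04,0.12,-0.14,-0.24,0,0,1,-0.04,0.18,-0.21,-0.36,0,0,1,-0.04,0.24,-0.28,-0.48,0,0,1,-0.04,0.3,-0.36,-0.6,0,0,1,-0.04,0.338,-0.404,-0.75,0,0,1,-0.04,0.338,-0.404,-0.9,0,0,1,-0.04,0.338,-0.404,-1,0,0,1],
)

```text
clock: 38.62
eef_pos: [0.5051, 0.1429, 0.1952]
tool_rot: [0.184, 0.684, -0.185, 0.681]
ft_force: [0.2, -0.8, 0.4]
grip_width: 0.0855
```

Request:
apply_moves(
  targets=[0,0,0,-0.15,0,0,1,0,0,0,-0.35,0,0,1,0,0,0,-0.6,0,0,1,0,0,0,-0.85,0,0,1,0,0,0,-1,0,0,1,0,0,0,-1,0,0,1],
)

```text
clock: 39.12
eef_pos: [0.5051, 0.1417, 0.1955]
tool_rot: [0.011, 0.708, -0.012, 0.706]
ft_force: [-0.0, 0.7, -0.5]
grip_width: 0.0854
```

```bash
python3 - <<'E'
from refine import *
st(); p,r,o=pose(); pic,d=bot.camera('wrist')
b=search(pic,lambda X:wproj(X,(p,r)),'egg',.507,.142,.004); print(b)
plan(b[0],b[1],.0405,-0.84)
E
```

```text
t 39.12 p [0.5051 0.1417 0.1955] jaw -1.88 xdown [-0.0037 -0.001  -1.    ] q [0.27 0.31 0.   1.27 0.   1.88] F [-0.   0.7 -0.5] w 0.0854
(np.float64(0.507), np.float64(0.142), np.float32(1.53893))
shift [0.621, 0.002, 0.009] turn [-0.042, -0.006, 0.002]
```

Request:
apply_moves(
  targets=[0.1,0,0.005,-0.02,0,0,1,0.22,0,0.005,-0.02,0,0,1,0.34,0,0.005,-0.02,0,0,1,0.45,0,0.005,-0.02,0,0,1,0.54,0,0.005,-0.02,0,0,1,0.59,0,0.005,-0.02,0,0,1,0.615,0,0.005,-0.02,0,0,1,0.615,0,0.005,-0.02,0,0,1,0.615,0,0.005,-0.02,0,0,1],
)

```text
clock: 39.92
eef_pos: [0.5074, 0.1419, 0.0437]
tool_rot: [0.009, 0.707, -0.009, 0.707]
ft_force: [-0.3, 0.6, 0.0]
grip_width: 0.0852
```

```bash
python3 - <<'E'
from refine import *
st(); plan(.507,.142,.0405,-0.84)
E
```

```text
t 39.92 p [0.5074 0.1419 0.0437] jaw -1.42 xdown [-5.e-04 -2.e-04 -1.e+00] q [ 0.27  0.45 -0.22  0.9  -0.    1.87] F [-0.3  0.6  0. ] w 0.0852
shift [0.013, 0.0, -0.002] turn [-0.02, -0.001, 0.0]
```

Request:
apply_moves(
  targets=[0.008,0,0,0,0,0,1,0.008,0,0,0,0,0,0.2,0.008,0,0,0,0,0,0.2,0.008,0,0,0,0,0,0.2,0.008,0,0,0,0,0,0.2,0.008,0,0,0,0,0,0.2,0.008,0,0,0,0,0,0.2,0.008,0,0,0,0,0,0.2,0.008,0,0,0,0,0,0.2,0.008,0,0,0,0,0,0.2],
)

```text
clock: 40.75
eef_pos: [0.508, 0.1421, 0.0429]
tool_rot: [0.009, 0.707, -0.008, 0.708]
ft_force: [-1.4, 0.4, 5.8]
grip_width: 0.0466
```

```bash
python3 - <<'E'
from refine import *
st()
E
```

```text
t 40.75 p [0.508  0.1421 0.0429] jaw -1.38 xdown [ 1.5e-03  5.0e-04 -1.0e+00] q [ 0.27  0.45 -0.22  0.9   0.    1.87] F [-1.4  0.4  5.8] w 0.0466
```

Request:
apply_moves(
  targets=[-0.02,0,0,0,0,0,0.2,-0.08,0,0,0,0,0,0.2,-0.16,0,0,0,0,0,0.2,-0.25,0,0,0,0,0,0.2,-0.34,0,0,0,0,0,0.2,-0.43,0,0,0,0,0,0.2,-0.52,0,0,0,0,0,0.2,-0.6,0,0,0,0,0,0.2,-0.66,0,0,0,0,0,0.2,-0.66,0,0,0,0,0,0.2],
)

```text
clock: 41.58
eef_pos: [0.5094, 0.1424, 0.2105]
tool_rot: [0.009, 0.705, -0.008, 0.709]
ft_force: [0.4, 1.0, -0.1]
grip_width: 0.0471
```

```bash
python3 - <<'E'
from refine import *
st(); plan(.498,-.244,.2,10.7)
E
```

```text
t 41.58 p [0.5094 0.1424 0.2105] jaw -1.38 xdown [ 0.0066  0.0018 -1.    ] q [ 0.27  0.3   0.03  1.3  -0.    1.87] F [ 0.4  1.  -0.1] w 0.0471
shift [0.039, -1.546, -0.009] turn [-0.422, 0.014, -0.002]
```

Request:
apply_moves(
  targets=[0,-0.1,0,-0.05,0,0,0.2,0,-0.22,0,-0.1,0,0,0.2,0,-0.35,0,-0.15,0,0,0.2,0,-0.48,0,-0.2,0,0,0.2,0,-0.61,0,-0.25,0,0,0.2,0,-0.74,0,-0.3,0,0,0.2,0,-0.87,0,-0.35,0,0,0.2,0,-0.96,0,-0.42,0,0,0.2,0,-1,0,-0.42,0,0,0.2,0,-1,0,-0.42,0,0,0.2],
)

```text
clock: 42.42
eef_pos: [0.5007, -0.1099, 0.2056]
tool_rot: [-0.064, 0.705, 0.064, 0.704]
ft_force: [0.4, 0.2, -0.4]
grip_width: 0.0467
```

```bash
python3 - <<'E'
from refine import *
st(); plan(.498,-.244,.2,10.7);plan(.498,-.244,.05,10.7)
E
```

```text
t 42.42 p [ 0.5007 -0.1099  0.2056] jaw 10.41 xdown [-1.8e-03  1.0e-04 -1.0e+00] q [-0.22  0.28 -0.01  1.28 -0.    1.17] F [ 0.4  0.2 -0.4] w 0.0467
shift [0.022, -0.526, -0.108] turn [-0.01, -0.003, -0.001]
shift [0.622, -0.526, -0.107] turn [-0.01, -0.003, -0.001]
```

Request:
apply_moves(
  targets=[0,-0.12,-0.02,0,0,0,0.2,0,-0.25,-0.05,0,0,0,0.2,0,-0.38,-0.08,0,0,0,0.2,0,-0.48,-0.1,0,0,0,0.2,0.03,-0.526,-0.107,0,0,0,0.2,0.12,-0.526,-0.107,0,0,0,0.2,0.24,-0.526,-0.107,0,0,0,0.2,0.36,-0.526,-0.107,0,0,0,0.2,0.47,-0.526,-0.107,0,0,0,0.2,0.55,-0.526,-0.107,0,0,0,0.2,0.585,-0.526,-0.107,0,0,0,0.2,0.585,-0.526,-0.107,0,0,0,0.2],
)

```text
clock: 43.42
eef_pos: [0.4976, -0.2396, 0.0575]
tool_rot: [-0.065, 0.706, 0.068, 0.702]
ft_force: [-0.2, 0.6, -0.9]
grip_width: 0.047
```

Request:
apply_moves(
  targets=[0,0,0,0,0,0,0.2],
)

```text
clock: 43.5
eef_pos: [0.4998, -0.2411, 0.0605]
tool_rot: [-0.066, 0.704, 0.066, 0.704]
ft_force: [0.5, 0.7, -0.4]
grip_width: 0.0466
```

```bash
python3 - <<'E'
from refine import *
st(); plan(.498,-.244,.047,10.7)
E
```

```text
t 43.5 p [ 0.4998 -0.2411  0.0605] jaw 10.73 xdown [-6.e-04  7.e-04 -1.e+00] q [-0.45  0.48 -0.12  0.97  0.    0.93] F [ 0.5  0.7 -0.4] w 0.0466
shift [0.054, -0.01, -0.009] turn [0.001, -0.001, -0.002]
```

Request:
apply_moves(
  targets=[0.01,-0.01,-0.008,0,0,0,0.2,0.02,-0.01,-0.008,0,0,0,0.2,0.03,-0.01,-0.008,0,0,0,0.2,0.038,-0.01,-0.008,0,0,0,0.2,0.044,-0.01,-0.008,0,0,0,0.2,0.048,-0.01,-0.008,0,0,0,0.2,0.048,-0.01,-0.008,0,0,0,0.2,0.048,-0.01,-0.008,0,0,0,0.2],
)

```text
clock: 44.17
eef_pos: [0.498, -0.245, 0.0485]
tool_rot: [-0.066, 0.704, 0.066, 0.704]
ft_force: [-0.1, -0.4, -1.1]
grip_width: 0.0467
```

Request:
apply_moves(
  targets=[0.003,0.004,0,0,0,0,0.2,0.006,0.004,0,0,0,0,0.2,0.009,0.004,0,0,0,0,0.2,0.009,0.004,0,0,0,0,0.2],
)

```text
clock: 44.5
eef_pos: [0.4979, -0.2441, 0.0469]
tool_rot: [-0.066, 0.704, 0.066, 0.704]
ft_force: [-1.1, 0.2, 3.7]
grip_width: 0.0467
```

Contact at the start position. Release and rise.

Request:
apply_moves(
  targets=[0,0,0,0,0,0,0.5,0,0,0,0,0,0,0.8,0,0,0,0,0,0,1,0,0,0,0,0,0,1,0,0,0,0,0,0,1,-0.05,0,0,0,0,0,1,-0.15,0,0,0,0,0,1,-0.28,0,0,0,0,0,1,-0.4,0,0,0,0,0,1,-0.5,0,0,0,0,0,1,-0.6,0,0,0,0,0,1,-0.6,0,0,0,0,0,1],
)

```text
clock: 45.5
eef_pos: [0.5007, -0.2454, 0.2021]
tool_rot: [-0.068, 0.701, 0.064, 0.707]
ft_force: [0.6, -0.1, 0.7]
grip_width: 0.0852
```

```bash
python3 - <<'E'
from refine import *
st(); p,r,o=pose(); pic,d=bot.camera('wrist')
b=search(pic,lambda X:wproj(X,(p,r)),'egg',.498,-.244,.008); print(b)
woverlay(pic,(0,0,512,384),1.55,{'egg':(b[0],b[1],.008)},'pics/w21.png',(p,r)); plan(.504,.2365,.2,-.84)
E
```

```text
t 45.5 p [ 0.5007 -0.2454  0.2021] jaw 10.66 xdown [ 0.0092 -0.0045 -0.9999] q [-0.46  0.36  0.09  1.29  0.    0.93] F [ 0.6 -0.1  0.7] w 0.0852
(np.float64(0.497), np.float64(-0.244), np.float32(1.3369895))
shift [-0.008, 1.89, 0.373] turn [0.401, 0.012, 0.007]
```

View pics/w21.png

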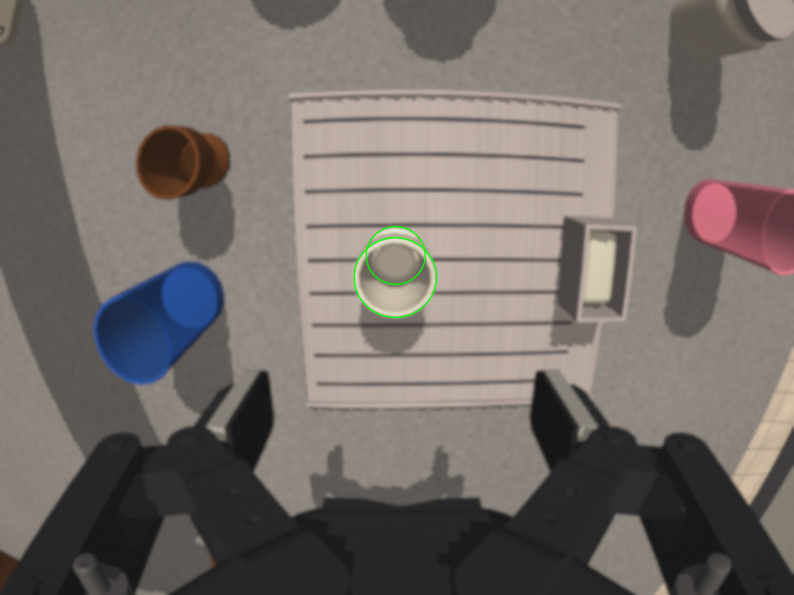

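Egg cup is back at (0.497, -0.244) and upright. Next, the pot top.

Request:
apply_moves(
  targets=[0,0.14,0.03,0.05,0,0,1,0,0.28,0.06,0.1,0,0,1,0,0.42,0.08,0.15,0,0,1,0,0.56,0.11,0.2,0,0,1,0,0.7,0.14,0.25,0,0,1,0,0.85,0.17,0.3,0,0,1,0,0.97,0.19,0.4,0,0,1,0,0.97,0.19,0.4,0,0,1],
)

```text
clock: 46.22
eef_pos: [0.4985, 0.008, 0.1948]
tool_rot: [0.004, 0.708, -0.002, 0.706]
ft_force: [-0.2, 0.2, -0.1]
grip_width: 0.0852
```

```bash
python3 - <<'E'
from refine import *
st(); plan(.504,.2365,.17,-.8)
E
```

```text
t 46.22 p [0.4985 0.008  0.1948] jaw -0.5 xdown [-0.0027  0.0022 -1.    ] q [ 0.01  0.26 -0.07  1.25  0.    1.59] F [-0.2  0.2 -0.1] w 0.0852
shift [0.101, 0.914, 0.014] turn [0.011, -0.006, -0.004]
```

Request:
apply_moves(
  targets=[0,0.14,0,0,0,0,1,0,0.28,0,0,0,0,1,0,0.42,0.005,0,0,0,1,0,0.56,0.005,0,0,0,1,0,0.7,0.01,0,0,0,1,0.03,0.84,0.014,0,0,0,1,0.06,0.914,0.014,0.01,0,0,1,0.1,0.914,0.014,0.01,0,0,1,0.1,0.914,0.014,0.01,0,0,1,0.1,0.914,0.014,0.01,0,0,1],
)

```text
clock: 47.05
eef_pos: [0.5053, 0.2301, 0.1695]
tool_rot: [0.006, 0.708, -0.008, 0.706]
ft_force: [-0.5, -0.8, -0.6]
grip_width: 0.0852
```

```bash
python3 - <<'E'
from refine import *
st(); p,r,o=pose(); pic,d=bot.camera('wrist')
b=search(pic,lambda X:wproj(X,(p,r)),'pot',.504,.2365,.004); print(b)
woverlay(pic,(0,0,512,384),1.55,{'pot':(b[0],b[1],.004)},'pics/w22.png',(p,r)); plan(.505,.236,.033,-.7)
E
```

```text
t 47.05 p [0.5053 0.2301 0.1695] jaw -1.11 xdown [-0.0036 -0.0023 -1.    ] q [ 0.43  0.39  0.04  1.23 -0.    2.02] F [-0.5 -0.8 -0.6] w 0.0852
(np.float64(0.504), np.float64(0.2365), np.float32(1.761551))
shift [0.55, 0.025, -0.003] turn [-0.016, -0.004, 0.003]
```

View pics/w22.png

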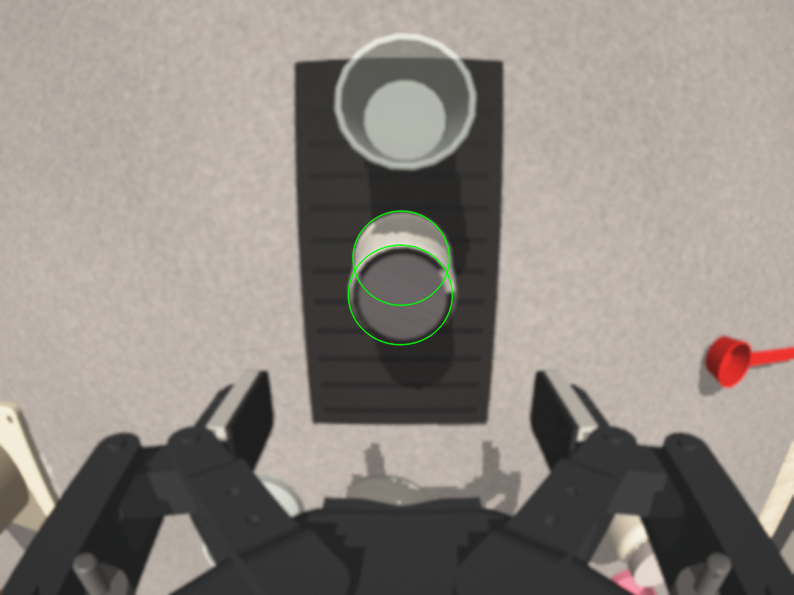

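Request:
apply_moves(
  targets=[0.08,0.02,-0.003,-0.01,0,0,1,0.18,0.02,-0.003,-0.01,0,0,1,0.29,0.02,-0.003,-0.01,0,0,1,0.4,0.02,-0.003,-0.01,0,0,1,0.48,0.02,-0.003,-0.01,0,0,1,0.53,0.02,-0.003,-0.01,0,0,1,0.545,0.02,-0.003,-0.01,0,0,1,0.545,0.02,-0.003,-0.01,0,0,1,0.545,0.02,-0.003,-0.01,0,0,1],
)

```text
clock: 47.85
eef_pos: [0.5066, 0.236, 0.0361]
tool_rot: [0.006, 0.707, -0.005, 0.708]
ft_force: [0.0, 0.1, 0.2]
grip_width: 0.0853
```

```bash
python3 - <<'E'
from refine import *
st(); plan(.505,.236,.032,-.7)
E
```

```text
t 47.85 p [0.5066 0.236  0.0361] jaw -0.88 xdown [ 1.4e-03  6.0e-04 -1.0e+00] q [ 0.44  0.51 -0.14  0.92 -0.    2.02] F [0.  0.1 0.2] w 0.0853
shift [0.016, 0.0, -0.007] turn [-0.006, 0.003, -0.001]
```

Request:
apply_moves(
  targets=[0.013,0,-0.006,0,0,0,1,0.013,0,-0.006,0,0,0,1,0.013,0,-0.006,0,0,0,0.3,0.013,0,-0.006,0,0,0,0.3,0.013,0,-0.006,0,0,0,0.3,0.013,0,-0.006,0,0,0,0.3,0.013,0,-0.006,0,0,0,0.3,0.013,0,-0.006,0,0,0,0.3,0.013,0,-0.006,0,0,0,0.3,0.013,0,-0.006,0,0,0,0.3],
)

```text
clock: 48.68
eef_pos: [0.5051, 0.2369, 0.0332]
tool_rot: [0.005, 0.706, -0.005, 0.708]
ft_force: [0.1, -1.1, 5.2]
grip_width: 0.0574
```

```bash
python3 - <<'E'
from refine import *
st()
E
```

```text
t 48.68 p [0.5051 0.2369 0.0332] jaw -0.8 xdown [ 2.3e-03  8.0e-04 -1.0e+00] q [ 0.44  0.51 -0.14  0.91 -0.    2.02] F [ 0.1 -1.1  5.2] w 0.0574
```

Request:
apply_moves(
  targets=[-0.02,0,0,0,0,0,0.3,-0.08,0,0,0,0,0,0.3,-0.16,0,0,0,0,0,0.3,-0.25,0,0,0,0,0,0.3,-0.34,0,0,0,0,0,0.3,-0.43,0,0,0,0,0,0.3,-0.52,0,0,0,0,0,0.3,-0.6,0,0,0,0,0,0.3,-0.66,0,0,0,0,0,0.3,-0.66,0,0,0,0,0,0.3],
)

```text
clock: 49.52
eef_pos: [0.5057, 0.2374, 0.2004]
tool_rot: [0.006, 0.705, -0.004, 0.709]
ft_force: [1.0, 0.6, -2.4]
grip_width: 0.0572
```

```bash
python3 - <<'E'
from refine import *
st(); plan(.597,-.3138,.2,10.9)
E
```

```text
t 49.52 p [0.5057 0.2374 0.2004] jaw -0.79 xdown [ 0.0056  0.0026 -1.    ] q [0.44 0.37 0.1  1.3  0.   2.02] F [ 1.   0.6 -2.4] w 0.0572
shift [-0.002, -2.2, 0.395] turn [-0.408, 0.012, -0.004]
```

Request:
apply_moves(
  targets=[0,-0.1,0.02,-0.05,0,0,0.3,0,-0.22,0.04,-0.1,0,0,0.3,0,-0.35,0.06,-0.15,0,0,0.3,0,-0.48,0.08,-0.2,0,0,0.3,0,-0.61,0.1,-0.25,0,0,0.3,0,-0.74,0.12,-0.3,0,0,0.3,0,-0.87,0.15,-0.35,0,0,0.3,0,-0.96,0.17,-0.41,0,0,0.3,0,-1,0.18,-0.41,0,0,0.3,0,-1,0.18,-0.41,0,0,0.3],
)

```text
clock: 50.35
eef_pos: [0.5452, -0.0163, 0.1953]
tool_rot: [-0.066, 0.705, 0.066, 0.703]
ft_force: [-0.5, 0.8, -2.3]
grip_width: 0.0573
```

```bash
python3 - <<'E'
from refine import *
st(); plan(.597,-.3138,.2,10.9)
E
```

```text
t 50.35 p [ 0.5452 -0.0163  0.1953] jaw 10.71 xdown [-2.3e-03 -3.0e-04 -1.0e+00] q [-0.03  0.35  0.06  1.28 -0.    1.35] F [-0.5  0.8 -2.3] w 0.0573
shift [-0.019, -1.208, -0.018] turn [-0.007, -0.005, -0.0]
```

Request:
apply_moves(
  targets=[0,-0.1,0,0,0,0,0.3,0,-0.22,0,0,0,0,0.3,0,-0.35,0,0,0,0,0.3,0,-0.48,-0.01,0,0,0,0.3,0,-0.61,-0.01,0,0,0,0.3,0,-0.74,-0.01,0,0,0,0.3,0,-0.87,-0.01,0,0,0,0.3,0,-0.96,-0.015,0,0,0,0.3,0,-1,-0.015,0,0,0,0.3,0,-1,-0.015,0,0,0,0.3],
)

```text
clock: 51.18
eef_pos: [0.5894, -0.261, 0.1953]
tool_rot: [-0.066, 0.704, 0.067, 0.703]
ft_force: [0.1, 0.7, -2.2]
grip_width: 0.0574
```

```bash
python3 - <<'E'
from refine import *
st(); plan(.597,-.3138,.2,10.9);plan(.597,-.3138,.042,10.9)
E
```

```text
t 51.18 p [ 0.5894 -0.261   0.1953] jaw 10.83 xdown [-1.5e-03  9.0e-04 -1.0e+00] q [-0.42  0.55  0.38  1.4   0.    0.96] F [ 0.1  0.7 -2.2] w 0.0574
shift [-0.019, -0.213, -0.01] turn [-0.002, -0.003, -0.002]
shift [0.613, -0.214, -0.009] turn [-0.002, -0.003, -0.002]
```

Request:
apply_moves(
  targets=[0,-0.1,0,0,0,0,0.3,0,-0.19,-0.005,0,0,0,0.3,0.05,-0.214,-0.009,0,0,0,0.3,0.14,-0.214,-0.009,0,0,0,0.3,0.26,-0.214,-0.009,0,0,0,0.3,0.38,-0.214,-0.009,0,0,0,0.3,0.48,-0.214,-0.009,0,0,0,0.3,0.55,-0.214,-0.009,0,0,0,0.3,0.58,-0.214,-0.009,0,0,0,0.3,0.58,-0.214,-0.009,0,0,0,0.3,0.58,-0.214,-0.009,0,0,0,0.3],
)

```text
clock: 52.1
eef_pos: [0.5978, -0.3117, 0.052]
tool_rot: [-0.068, 0.704, 0.068, 0.704]
ft_force: [0.8, 0.4, -1.5]
grip_width: 0.0573
```

```bash
python3 - <<'E'
from refine import *
st(); plan(.597,-.3138,.0375,10.9)
E
```

```text
t 52.1 p [ 0.5978 -0.3117  0.052 ] jaw 11.03 xdown [-2.e-04  6.e-04 -1.e+00] q [-0.48  0.7   0.25  1.13  0.    0.9 ] F [ 0.8  0.4 -1.5] w 0.0573
shift [0.058, -0.008, -0.005] turn [0.005, -0.0, -0.001]
```

Request:
apply_moves(
  targets=[0.015,-0.006,-0.004,0,0,0,0.3,0.03,-0.006,-0.004,0,0,0,0.3,0.04,-0.006,-0.004,0,0,0,0.3,0.047,-0.006,-0.004,0,0,0,0.3,0.052,-0.006,-0.004,0,0,0,0.3,0.056,-0.006,-0.004,0,0,0,0.3,0.058,-0.006,-0.004,0,0,0,0.3,0.058,-0.006,-0.004,0,0,0,0.3],
)

```text
clock: 52.77
eef_pos: [0.5967, -0.315, 0.0374]
tool_rot: [-0.067, 0.704, 0.067, 0.704]
ft_force: [0.4, -0.1, -3.4]
grip_width: 0.0568
```

Request:
apply_moves(
  targets=[0.003,0.004,0,0,0,0,0.3,0.005,0.004,0,0,0,0,0.3,0.005,0.004,0,0,0,0,0.3,0.005,0.004,0,0,0,0,0.3],
)

```text
clock: 53.1
eef_pos: [0.5968, -0.3149, 0.0373]
tool_rot: [-0.068, 0.704, 0.067, 0.704]
ft_force: [-2.4, -2.8, 5.4]
grip_width: 0.0572
```

Contact at (0.5968, -0.3149), against a start grip of (0.5966, -0.314). Release and rise.

Request:
apply_moves(
  targets=[0,0,0,0,0,0,0.8,0,0,0,0,0,0,1,0,0,0,0,0,0,1,0,0,0,0,0,0,1,0,0,0,0,0,0,1,-0.05,0,0,0,0,0,1,-0.15,0,0,0,0,0,1,-0.28,0,0,0,0,0,1,-0.4,0,0,0,0,0,1,-0.5,0,0,0,0,0,1,-0.6,0,0,0,0,0,1,-0.6,0,0,0,0,0,1],
)

```text
clock: 54.1
eef_pos: [0.5993, -0.3151, 0.193]
tool_rot: [-0.07, 0.701, 0.065, 0.707]
ft_force: [-0.1, 0.1, 1.1]
grip_width: 0.0854
```

```bash
python3 - <<'E'
from refine import *
st(); p,r,o=pose(); pic,d=bot.camera('wrist')
b=search(pic,lambda X:wproj(X,(p,r)),'pot',.597,-.314,.008); print(b)
woverlay(pic,(0,0,512,384),1.55,{'pot':(b[0],b[1],.008)},'pics/w23.png',(p,r)); plan(.508,.330,.2,-.8)
E
```

```text
t 54.1 p [ 0.5993 -0.3151  0.193 ] jaw 10.96 xdown [ 0.01   -0.0049 -0.9999] q [-0.48  0.61  0.47  1.42  0.    0.9 ] F [-0.1  0.1  1.1] w 0.0854
(np.float64(0.597), np.float64(-0.316), np.float32(1.4815867))
shift [-0.051, 2.6, 0.135] turn [0.41, 0.013, 0.008]
```

View pics/w23.png

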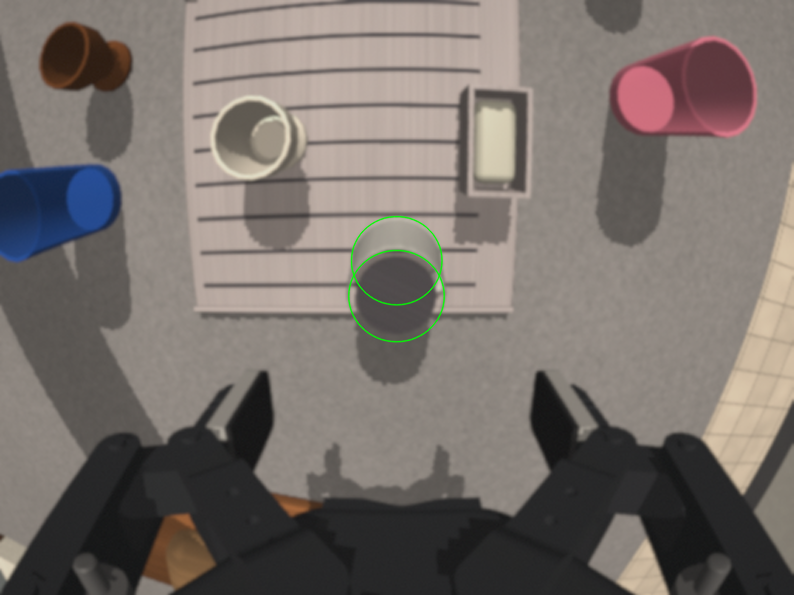

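Pot top is back within about 2 mm. Last comes the glass.

Request:
apply_moves(
  targets=[-0.05,0.14,0.01,0.05,0,0,1,-0.05,0.28,0.02,0.1,0,0,1,-0.05,0.42,0.03,0.15,0,0,1,-0.05,0.56,0.03,0.2,0,0,1,-0.05,0.7,0.04,0.25,0,0,1,-0.05,0.85,0.05,0.3,0,0,1,-0.05,0.99,0.05,0.41,0,0,1,-0.05,0.99,0.05,0.41,0,0,1],
)

```text
clock: 54.82
eef_pos: [0.5596, -0.0625, 0.1971]
tool_rot: [0.004, 0.708, -0.002, 0.706]
ft_force: [-1.7, -0.7, 0.2]
grip_width: 0.0853
```

```bash
python3 - <<'E'
from refine import *
st(); plan(.508,.330,.2,-.8)
E
```

```text
t 54.82 p [ 0.5596 -0.0625  0.1971] jaw -0.49 xdown [-0.0039  0.0032 -1.    ] q [-0.11  0.38  0.12  1.31  0.    1.47] F [-1.7 -0.7  0.2] w 0.0853
shift [-0.006, 1.568, -0.22] turn [0.011, -0.008, -0.006]
```

Request:
apply_moves(
  targets=[0,0.14,-0.02,0,0,0,1,0,0.29,-0.04,0,0,0,1,0,0.44,-0.06,0,0,0,1,0,0.59,-0.08,0,0,0,1,0,0.74,-0.11,0,0,0,1,0,0.88,-0.13,0,0,0,1,0,1,-0.14,0,0,0,1,0,1,-0.14,0,0,0,1],
)

```text
clock: 55.48
eef_pos: [0.529, 0.1868, 0.197]
tool_rot: [0.003, 0.708, -0.002, 0.706]
ft_force: [-0.2, -0.6, 0.1]
grip_width: 0.0853
```

```bash
python3 - <<'E'
from refine import *
st(); plan(.508,.330,.17,-.8)
E
```

```text
t 55.48 p [0.529  0.1868 0.197 ] jaw -0.41 xdown [-0.002   0.0016 -1.    ] q [0.34 0.38 0.11 1.3  0.   1.92] F [-0.2 -0.6  0.1] w 0.0853
shift [0.109, 0.572, -0.088] turn [0.014, -0.004, -0.003]
```

Request:
apply_moves(
  targets=[0,0.14,-0.02,0,0,0,1,0,0.28,-0.04,0,0,0,1,0,0.42,-0.06,0,0,0,1,0,0.54,-0.085,0.01,0,0,1,0.04,0.572,-0.088,0.01,0,0,1,0.08,0.572,-0.088,0.01,0,0,1,0.08,0.572,-0.088,0.01,0,0,1,0.08,0.572,-0.088,0.01,0,0,1],
)

```text
clock: 56.15
eef_pos: [0.5097, 0.323, 0.1765]
tool_rot: [0.006, 0.708, -0.008, 0.706]
ft_force: [-0.7, -0.4, 0.1]
grip_width: 0.0853
```

```bash
python3 - <<'E'
from refine import *
st(); p,r,o=pose(); pic,d=bot.camera('wrist')
b=search(pic,lambda X:wproj(X,(p,r)),'glass',.508,.330,.004); print(b)
plan(b[0],b[1],.0595,-.8)
E
```

```text
t 56.15 p [0.5097 0.323  0.1765] jaw -1.18 xdown [-0.0035 -0.003  -1.    ] q [ 0.57  0.48  0.2   1.3  -0.    2.16] F [-0.7 -0.4  0.1] w 0.0853
(np.float64(0.508), np.float64(0.33), np.float32(2.3315344))
shift [0.472, 0.028, -0.009] turn [-0.014, -0.004, 0.004]
```

Request:
apply_moves(
  targets=[0.08,0.018,-0.009,0,0,0,1,0.18,0.018,-0.009,0,0,0,1,0.29,0.018,-0.009,0,0,0,1,0.38,0.018,-0.009,0,0,0,1,0.44,0.018,-0.009,0,0,0,1,0.46,0.018,-0.009,0,0,0,1,0.46,0.018,-0.009,0,0,0,1,0.46,0.018,-0.009,0,0,0,1],
)

```text
clock: 56.87
eef_pos: [0.5091, 0.3292, 0.0646]
tool_rot: [0.007, 0.707, -0.007, 0.707]
ft_force: [0.3, -0.5, 0.6]
grip_width: 0.0853
```

```bash
python3 - <<'E'
from refine import *
st(); plan(.508,.330,.0595,-.8)
E
```

```text
t 56.87 p [0.5091 0.3292 0.0646] jaw -1.17 xdown [ 1.1e-03  6.0e-04 -1.0e+00] q [ 0.57  0.56  0.04  1.05 -0.    2.17] F [ 0.3 -0.5  0.6] w 0.0853
shift [0.02, 0.003, -0.004] turn [-0.013, 0.002, -0.001]
```

Request:
apply_moves(
  targets=[0.017,0.002,-0.004,0,0,0,1,0.017,0.002,-0.004,0,0,0,1,0.017,0.002,-0.004,0,0,0,0.3,0.017,0.002,-0.004,0,0,0,0.3,0.017,0.002,-0.004,0,0,0,0.3,0.017,0.002,-0.004,0,0,0,0.3,0.017,0.002,-0.004,0,0,0,0.3,0.017,0.002,-0.004,0,0,0,0.3,0.017,0.002,-0.004,0,0,0,0.3,0.017,0.002,-0.004,0,0,0,0.3],
)

```text
clock: 57.7
eef_pos: [0.508, 0.3308, 0.0605]
tool_rot: [0.007, 0.706, -0.006, 0.708]
ft_force: [-0.0, -1.5, 6.3]
grip_width: 0.0599
```

```bash
python3 - <<'E'
from refine import *
st()
E
```

```text
t 57.7 p [0.508  0.3308 0.0605] jaw -1.09 xdown [ 0.0021  0.0012 -1.    ] q [ 0.58  0.56  0.03  1.04 -0.    2.17] F [-0.  -1.5  6.3] w 0.0599
```

Request:
apply_moves(
  targets=[-0.02,0,0,0,0,0,0.3,-0.08,0,0,0,0,0,0.3,-0.16,0,0,0,0,0,0.3,-0.25,0,0,0,0,0,0.3,-0.34,0,0,0,0,0,0.3,-0.43,0,0,0,0,0,0.3,-0.52,0,0,0,0,0,0.3,-0.6,0,0,0,0,0,0.3,-0.64,0,0,0,0,0,0.3,-0.64,0,0,0,0,0,0.3],
)

```text
clock: 58.53
eef_pos: [0.508, 0.331, 0.2216]
tool_rot: [0.007, 0.706, -0.006, 0.708]
ft_force: [1.1, -0.0, -2.0]
grip_width: 0.06
```

```bash
python3 - <<'E'
from refine import *
st(); plan(.563,-.1515,.22,10.7)
E
```

```text
t 58.53 p [0.508  0.331  0.2216] jaw -1.08 xdown [ 0.0032  0.0022 -1.    ] q [0.58 0.46 0.29 1.4  0.   2.17] F [ 1.1 -0.  -2. ] w 0.06
shift [0.003, -1.925, 0.256] turn [-0.411, 0.007, -0.004]
```

Request:
apply_moves(
  targets=[0,-0.1,0.01,-0.05,0,0,0.3,0,-0.22,0.03,-0.1,0,0,0.3,0,-0.35,0.05,-0.15,0,0,0.3,0,-0.48,0.06,-0.2,0,0,0.3,0,-0.61,0.08,-0.25,0,0,0.3,0,-0.74,0.1,-0.3,0,0,0.3,0,-0.87,0.12,-0.35,0,0,0.3,0,-0.96,0.13,-0.41,0,0,0.3,0,-1,0.133,-0.41,0,0,0.3,0,-1,0.133,-0.41,0,0,0.3],
)

```text
clock: 59.37
eef_pos: [0.5347, 0.0774, 0.2175]
tool_rot: [-0.064, 0.705, 0.064, 0.703]
ft_force: [0.2, 0.9, -3.3]
grip_width: 0.0601
```

```bash
python3 - <<'E'
from refine import *
st(); plan(.563,-.1517,.2,10.7)
E
```

```text
t 59.37 p [0.5347 0.0774 0.2175] jaw 10.42 xdown [-3.4e-03 -9.0e-04 -1.0e+00] q [ 0.14  0.33  0.09  1.33 -0.    1.53] F [ 0.2  0.9 -3.3] w 0.0601
shift [0.07, -0.922, -0.054] turn [-0.01, -0.007, 0.0]
```

Request:
apply_moves(
  targets=[0,-0.1,0,0,0,0,0.3,0,-0.22,-0.01,0,0,0,0.3,0,-0.35,-0.02,0,0,0,0.3,0,-0.48,-0.03,0,0,0,0.3,0,-0.61,-0.04,0,0,0,0.3,0,-0.74,-0.04,0,0,0,0.3,0,-0.85,-0.05,0,0,0,0.3,0.0,-0.91,-0.054,0,0,0,0.3,0.04,-0.92,-0.054,0,0,0,0.3,0.1,-0.92,-0.054,0,0,0,0.3,0.2,-0.92,-0.054,0,0,0,0.3,0.2,-0.92,-0.054,0,0,0,0.3],
)

```text
clock: 60.37
eef_pos: [0.5616, -0.1459, 0.1633]
tool_rot: [-0.065, 0.707, 0.068, 0.701]
ft_force: [-1.7, 0.7, -4.2]
grip_width: 0.06
```

```bash
python3 - <<'E'
from refine import *
st(); plan(.563,-.1517,.068,10.7)
E
```

```text
t 60.37 p [ 0.5616 -0.1459  0.1633] jaw 10.76 xdown [-0.0102  0.0039 -0.9999] q [-0.25  0.44  0.12  1.25  0.    1.13] F [-1.7  0.7 -4.2] w 0.06
shift [0.381, -0.026, 0.005] turn [0.002, -0.019, -0.011]
```

Request:
apply_moves(
  targets=[0.06,-0.01,0,0,0,0,0.3,0.15,-0.016,0,0,0,0,0.3,0.24,-0.016,0,0,0,0,0.3,0.31,-0.016,0,0,0,0,0.3,0.35,-0.016,0,0,0,0,0.3,0.36,-0.016,0,0,0,0,0.3,0.36,-0.016,0,0,0,0,0.3,0.36,-0.016,0,0,0,0,0.3],
)

```text
clock: 61.03
eef_pos: [0.5666, -0.1523, 0.0804]
tool_rot: [-0.066, 0.703, 0.066, 0.705]
ft_force: [0.6, -0.4, -2.3]
grip_width: 0.06
```

```bash
python3 - <<'E'
from refine import *
st(); plan(.563,-.1517,.0645,10.7)
E
```

```text
t 61.03 p [ 0.5666 -0.1523  0.0804] jaw 10.7 xdown [ 1.7e-03 -3.0e-04 -1.0e+00] q [-0.26  0.51 -0.    1.05  0.    1.12] F [ 0.6 -0.4 -2.3] w 0.06
shift [0.064, 0.005, -0.014] turn [-0.0, 0.003, 0.001]
```

Request:
apply_moves(
  targets=[0.015,0.003,-0.012,0,0,0,0.3,0.03,0.003,-0.012,0,0,0,0.3,0.042,0.003,-0.012,0,0,0,0.3,0.05,0.003,-0.012,0,0,0,0.3,0.056,0.003,-0.012,0,0,0,0.3,0.06,0.003,-0.012,0,0,0,0.3,0.06,0.003,-0.012,0,0,0,0.3,0.06,0.003,-0.012,0,0,0,0.3],
)

```text
clock: 61.7
eef_pos: [0.5625, -0.1526, 0.0645]
tool_rot: [-0.066, 0.704, 0.066, 0.704]
ft_force: [-1.0, -0.4, 0.4]
grip_width: 0.06
```

Request:
apply_moves(
  targets=[0.003,0,0,0,0,0,0.3,0.005,0,0,0,0,0,0.3,0.005,0,0,0,0,0,0.3],
)

```text
clock: 61.95
eef_pos: [0.5626, -0.1527, 0.0644]
tool_rot: [-0.066, 0.704, 0.065, 0.704]
ft_force: [-2.5, 1.7, 7.5]
grip_width: 0.06
```

Contact. Release and rise.

Request:
apply_moves(
  targets=[0,0,0,0,0,0,0.8,0,0,0,0,0,0,1,0,0,0,0,0,0,1,0,0,0,0,0,0,1,0,0,0,0,0,0,1,-0.05,0,0,0,0,0,1,-0.15,0,0,0,0,0,1,-0.28,0,0,0,0,0,1,-0.4,0,0,0,0,0,1,-0.5,0,0,0,0,0,1,-0.6,0,0,0,0,0,1,-0.6,0,0,0,0,0,1],
)

```text
clock: 62.95
eef_pos: [0.5655, -0.1534, 0.2192]
tool_rot: [-0.067, 0.701, 0.064, 0.708]
ft_force: [0.8, -0.3, 0.9]
grip_width: 0.0855
```

```bash
python3 - <<'E'
from refine import *
st(); p,r,o=pose(); pic,d=bot.camera('wrist')
for k,a in {'glass':(.563,-.1515,.008),'pot':(.597,-.314,.008),'egg':(.498,-.244,.008)}.items():print(k,search(pic,lambda X:wproj(X,(p,r)),k,*a))
woverlay(pic,(0,0,512,384),1.55,{'glass':(.563,-.1515,.008),'pot':(.597,-.314,.008),'egg':(.498,-.244,.008)},'pics/w24.png',(p,r))
s,d=bot.camera('scene');cv2.imwrite('pics/s24.png',cv2.resize(s[140:290,90:420],None,fx=2.4,fy=2.4,interpolation=cv2.INTER_CUBIC)[:,:,::-1])
t,d=bot.camera('top');cv2.imwrite('pics/t24.png',np.vstack([cv2.resize(q[100:290,120:420],None,fx=1.5,fy=1.5,interpolation=cv2.INTER_CUBIC) for q in (np.load('top0_p.npy'),t)])[:,:,::-1])
E
```

```text
t 62.95 p [ 0.5655 -0.1534  0.2192] jaw 10.66 xdown [ 0.0103 -0.0028 -0.9999] q [-0.26  0.41  0.21  1.36  0.    1.12] F [ 0.8 -0.3  0.9] w 0.0855
glass (np.float64(0.563), np.float64(-0.1525), np.float32(1.4122136))
pot (np.float64(0.597), np.float64(-0.313), np.float32(1.3449119))
egg (np.float64(0.498), np.float64(-0.243), np.float32(1.2375474))
```

View pics/w24.png

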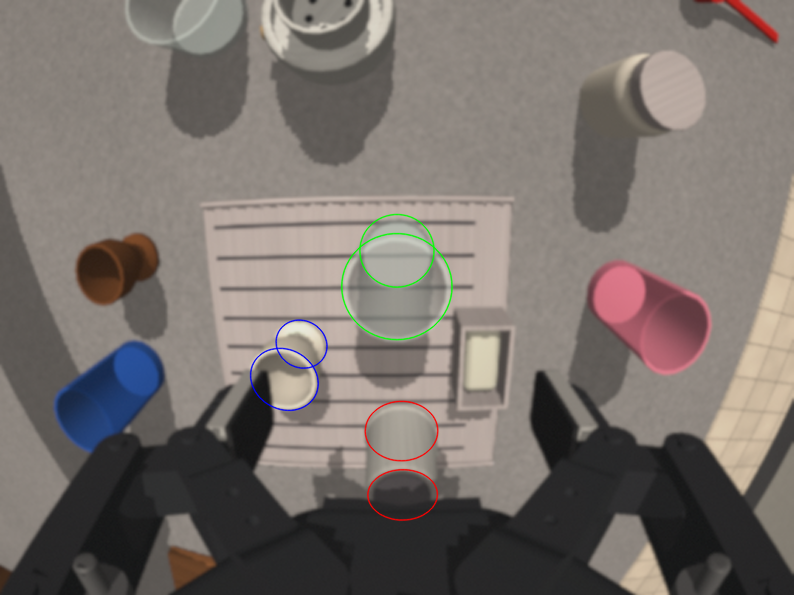

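View pics/s24.png

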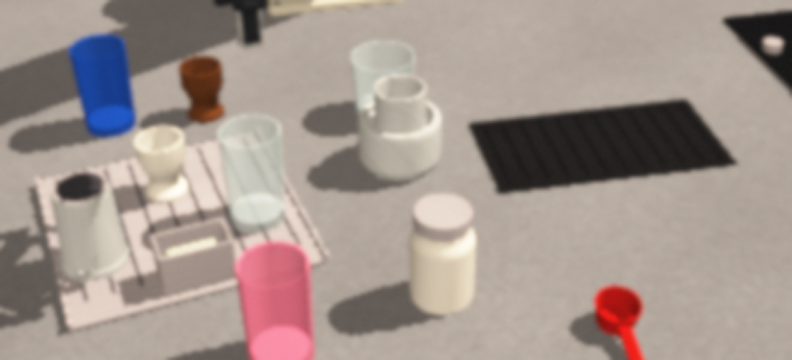

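View pics/t24.png

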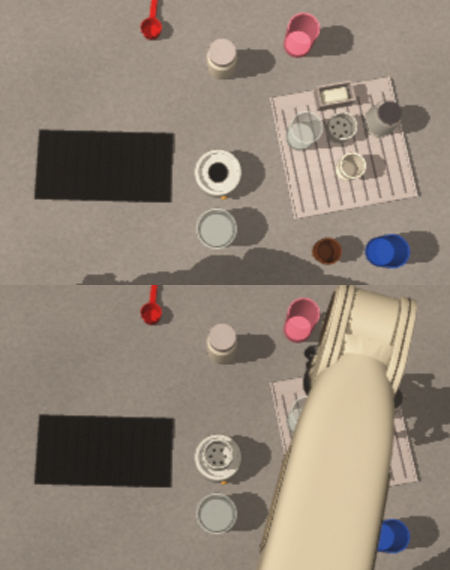

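```bash
python3 - <<'E'
from refine import *
s,d=bot.camera('scene'); s0=np.load('scene0_p.npy')
for n,(x0,y0,x1,y1) in {'glass':(180,188,212,238),'pot':(110,208,145,260),'egg':(142,190,172,228)}.items():
    t=cv2.cvtColor(s0[y0:y1,x0:x1],cv2.COLOR_RGB2GRAY); g=cv2.cvtColor(s[y0-8:y1+8,x0-8:x1+8],cv2.COLOR_RGB2GRAY)
    m=cv2.matchTemplate(g,t,cv2.TM_CCOEFF_NORMED); _,v,_,l=cv2.minMaxLoc(m); print(n,'shift px',l[0]-8,l[1]-8,'corr',round(v,3))
bot.job_done(); print('done')
E
```

```text
glass shift px 0 0 corr 0.989
pot shift px -1 0 corr 0.922
egg shift px 0 0 corr 0.878
the job is handed in; nothing more can be done
done
```

The job is done and handed in at about 63 s on the robot's clock, well inside the 144 s limit. With the tall glass, the pot top and the egg cup together on the mat, I set the basket upright in the pot's mouth. Only then did I put the three back on the drainer.

**Drainer check:** in the wrist camera the glass, pot top and egg cup sit within about 1–2 mm of where they started. The scene camera agrees, with shifts of 0, −1 and 0 pixels. All three stand upright.

**Basket check:** it stands open end up, centred to about 1 mm, and touched down at the expected step height. The short glass, scoop, jar and look-alikes look unmoved in the pictures.

**Egg cup re-grip:** my first grip was too low and I thought it was slipping, so I lifted the cup about 5 cm, set it back in its place and gripped it higher. The finger-width reading came out the same, so it probably was not slipping.

**Checks that disagreed:**
- **Cameras:** at the start, the scene camera differed from the other two by several millimetres on some objects, most on the basket, so I relied on close-up wrist views.
- **Pot rim:** it fitted a radius of about 43.5 mm rather than the listed 46 mm, and I used the fitted value.
- **Top view:** in the last picture the arm hid most of the drainer, so it could not confirm the three objects.

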